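Fit knob samples on the toothed try-out board and lock them

ROBOT

A 6-joint arm with a two-finger parallel gripper is mounted at the origin on the work surface. World frame = base frame: x ahead of the robot, y to its left, z up, the work surface at z = 0. Lengths are in m, angles in rad, forces in N, time in s.
With the tool pointing down it reaches from about 0.425 to 0.95 m from the base axis. Payload 3.5 kg.
Tool frame: the origin (TCP) lies midway between the tips of the shut fingers; the grasp point (between the pads) lies 19 mm behind it; z points along the fingers, x is the direction in which the jaws open and shut, and the axes are right-handed (so a half turn about z gives the same grasp; the last joint's range is limited). The gripper opens to 85 mm and grips with 20 to 120 N. Pads are 22 mm wide; open, the fingers measure 114 mm over their backs; the gripper's body (76 mm by 85 mm) begins 54 mm behind the grasp point. The pads swing forward as they close: fully open they stand 13 mm farther back than shut.
Start: joints at [1.022, 0.286, 1.577, -0, 1.279, -0.15], TCP at [0.262, 0.622, 0.204] pointing down, gripper open.
Joint ranges: [-2.77, 2.77], [-0.9, 2.22], [0.21, 2.48], [-1.53, 4.67], [0.24, 2.81], [-2.84, 2.84]. Speed limits (rad/s): [2.79, 2.79, 3.14, 3.14, 3.14, 3.14].

INTERFACE

Orientations are given as a unit quaternion [x, y, z, w].
In Python, from plant import readout, optics, ctrl gives the robot as it stands. The module is installed in compiled form; this text tells all that it offers.
- The arm moves only by the shell command python3 -m crank 'ROWS' [OPENING] [FORCE]. ROWS is text: rows parted by semicolons, each of 6 numbers parted by spaces: the shift along the tool's x, y, z in mm, then the turn, a rotation vector about the tool's x, y, z in rad. In form: dx dy dz ax ay az; .... A call has 1 to 5 rows; each row shifts and turns the commanded pose from where the row before left it, along the tool's axes as they then stand; what a row does not reach is not made up. A row lasts 1/8 s, in which the tool goes at most 62.5 mm and 10.7 degrees, less where a joint would pass 70% of its speed; a pose out of reach is approached as far as the arm can. A call is refused whole if a number of a shift passes 62.5 or a number of a turn 0.188, either way. A call with a gripper value outside its range is refused whole. OPENING is the opening, from -1 (shut) to 1 (fully open), set as the call begins (- or left out, the last holds). The fingers move at their own pace and stop on an object; FORCE is the grip in N (left out, the last holds). Time passes only in rows, so rows that do not move let the fingers close. It gives the time, the measured TCP pose, the force and the opening at its end, in the units of the state.
- readout.get_state(): the state, without advancing time (a new reading comes with each control period).
- optics.read_camera(name): name is "scene" or "side" or "wrist"; returns the picture (400x640x3 uint8, red, green, blue); there is no depth.
- optics.calibration(name): a dict with "mtx" (3x3 intrinsics, pixels), "dist_coeffs" ([k1, k2, p1, p2, k3] as OpenCV has them; the pictures are not rectified), "rvec" (rotation vector, rad) and "tvec" (3), from world to camera coordinates, as OpenCV has them; the wrist camera has in their place "tool_from_camera" (4x4, takes a point from camera to tool coordinates, whose origin is the TCP and whose axes are the tool frame's). Camera axes: x right, y down, z forward; pixel columns grow to the right and rows downward; lengths in m; the calibration is good to about 2 mm. A picture is of the moment at which its call begins: read the wrist's pose just before it. calibration takes no time and is no camera call.
- ctrl.sign_off(): hands the job in, once; it reports no verdict.
Trained networks look in the newest picture that a camera, given by its name, has taken for a name from the list of things; names that differ only in an ending like _2 or _b are one class to them, and where a whole thing is asked for, a point or a joint stands for the part that bears it (a point fixed in the world has none). Each returns a list of dicts, best first, with "p" (0 to 1); they miss things now and then, are a little off and sometimes report something else, mostly with a low value. They report only what shows in the picture. A call takes as long as a camera call. They do not tell look-alikes from the thing itself.
- optics.recognise(camera, thing): "xy" ([column, row] as shares, 0 to 1, of the picture: columns of its width, rows of its height, amid what is visible of it).
The state is a dict: "time": time; "qpos": joint angles; "dq": joint speeds; "joint_efforts": joint torques, N m; "eef_pos": TCP position; "tcp_rot": TCP orientation; "contact_force": force on the tool from outside, world axes, zero at the start; "wrist_torque": the same for the moment, N m; "opening": opening from 0.0 (shut) to 1.0 (fully open).
Only numpy, scipy, OpenCV 4.12 (cv2) and the standard library are available. Lean on these libraries where they do the work, as an engineer would, in place of code of your own. Each camera call takes 0.05 s, during which the arm holds its last target.

TASK

Set up the hardware try-out board for a customer: first push the lock bar's free end so that it swings at least 30 degrees open, then fit every loose knob sample on the mount whose base disc has the same colour, turning each knob until its teeth mesh and pushing it fully home. When all of them are down, push the bar's free end back until it is fully closed against its stop over the knobs; leave the mouse, tape measure and gel bottle where they are.

Things in the scene. Friction and masses are not known exactly. Their poses are not given: they have to be found in the camera images.
- board: Fixed try-out board of pale wood, 125 (its x) x 440 (its y) x 15 mm thick, lying on the desk; origin at the centre of its underside; four toothed mounts stand on its top in a row along its y axis (x = 0), 85 mm apart. It may be turned up to about 10 degrees.
- lock_bar (a joint): Level aluminium lock bar, 10 x 10 mm, 400 mm long, hinged about a vertical axis at one end. Value in rad: 0 = fully closed against its stop, parallel to the row of mounts; grows to 1.0 as the free end swings away towards the board's +x (anticlockwise seen from above). Light friction (about 0.6 N at the pin); stays where left. Underside 43.5 mm, top 53.5 mm above the desk.
- bar_hinge (a point): Point on the lock bar's hinge axis, 48 mm above the desk; in the board's frame x = 29, y = 185 mm. The closed bar lies 24 to 34 mm to the +x side of the mount centres, 2.5 mm above the flanges of seated knobs and beside their grips; a knob not fully home blocks it.
- bar_pin (a point): On the axis of the orange upright pin (12 mm diameter) near the free end of the lock bar, 370 mm from the hinge axis; the pin stands from the bar's top (53 mm above the desk) to 95 mm above the desk; this point is 74 mm above the desk. Push here.
- mount_brass: Fixed toothed mount with a brass-coloured base disc (70 mm across, 6 mm thick) on the board; origin at the centre of the disc's underside, on the board's top, z up. Six dark steel upright teeth stand on the disc, 20 to 30 mm from the centre, 8.5 mm wide, 12 mm high, rounded crests, at 0, 60, 120 .. degrees from its x axis.
- seat_brass (a point): Centre of the top of mount_brass's disc, 21 mm above the desk; axes as the mount. The matching knob's origin comes here when fully home (its tooth tips on the disc). The teeth mesh when the knob's grip points at a gap between mount teeth: knob yaw = mount yaw + 30 degrees + any multiple of 60; play about 5 degrees and 2 mm sideways.
- mount_white: Fixed toothed mount with a white base disc (70 mm across, 6 mm thick) on the board; origin at the centre of the disc's underside, on the board's top, z up. Six dark steel upright teeth stand on the disc, 20 to 30 mm from the centre, 8.5 mm wide, 12 mm high, rounded crests, at 0, 60, 120 .. degrees from its x axis.
- seat_white (a point): Centre of the top of mount_white's disc, 21 mm above the desk; axes as the mount. The matching knob's origin comes here when fully home (its tooth tips on the disc). The teeth mesh when the knob's grip points at a gap between mount teeth: knob yaw = mount yaw + 30 degrees + any multiple of 60; play about 5 degrees and 2 mm sideways.
- mount_blue: Fixed toothed mount with a blue base disc (70 mm across, 6 mm thick) on the board; origin at the centre of the disc's underside, on the board's top, z up. Six dark steel upright teeth stand on the disc, 20 to 30 mm from the centre, 8.5 mm wide, 12 mm high, rounded crests, at 0, 60, 120 .. degrees from its x axis.
- seat_blue (a point): Centre of the top of mount_blue's disc, 21 mm above the desk; axes as the mount. The matching knob's origin comes here when fully home (its tooth tips on the disc). The teeth mesh when the knob's grip points at a gap between mount teeth: knob yaw = mount yaw + 30 degrees + any multiple of 60; play about 5 degrees and 2 mm sideways.
- mount_red: Fixed toothed mount with a red base disc (70 mm across, 6 mm thick) on the board; origin at the centre of the disc's underside, on the board's top, z up. Six dark steel upright teeth stand on the disc, 20 to 30 mm from the centre, 8.5 mm wide, 12 mm high, rounded crests, at 0, 60, 120 .. degrees from its x axis.
- seat_red (a point): Centre of the top of mount_red's disc, 21 mm above the desk; axes as the mount. The matching knob's origin comes here when fully home (its tooth tips on the disc). The teeth mesh when the knob's grip points at a gap between mount teeth: knob yaw = mount yaw + 30 degrees + any multiple of 60; play about 5 degrees and 2 mm sideways.
- knob_brass: Loose brass-coloured knob, about 160 g, standing on its teeth (None if absent). Origin at the centre of its underside (tooth tips), z up. Six teeth under it, 20 to 30 mm from centre, 8.5 mm wide, 13 mm long, at 0, 60, 120 .. degrees from its x; flange 68 mm across, 13 to 20 mm up; on top a grip 36 mm long (x), 14 mm thick (y), 20 to 54 mm up. A tooth lies under each end of the grip.
- knob_white: Loose white knob, about 160 g, standing on its teeth (None if absent). Origin at the centre of its underside (tooth tips), z up. Six teeth under it, 20 to 30 mm from centre, 8.5 mm wide, 13 mm long, at 0, 60, 120 .. degrees from its x; flange 68 mm across, 13 to 20 mm up; on top a grip 36 mm long (x), 14 mm thick (y), 20 to 54 mm up. A tooth lies under each end of the grip.
- knob_blue: Loose blue knob, about 160 g, standing on its teeth (None if absent). Origin at the centre of its underside (tooth tips), z up. Six teeth under it, 20 to 30 mm from centre, 8.5 mm wide, 13 mm long, at 0, 60, 120 .. degrees from its x; flange 68 mm across, 13 to 20 mm up; on top a grip 36 mm long (x), 14 mm thick (y), 20 to 54 mm up. A tooth lies under each end of the grip.
- knob_red: Loose red knob, about 160 g, standing on its teeth (None if absent). Origin at the centre of its underside (tooth tips), z up. Six teeth under it, 20 to 30 mm from centre, 8.5 mm wide, 13 mm long, at 0, 60, 120 .. degrees from its x; flange 68 mm across, 13 to 20 mm up; on top a grip 36 mm long (x), 14 mm thick (y), 20 to 54 mm up. A tooth lies under each end of the grip.
- tape_measure: Bystander: grey tape measure, 70 x 42 x 66 mm, loose; origin under its centre.
- mouse: Bystander: white computer mouse, 105 x 60 x 32 mm, loose; origin under its centre.
- gel_bottle: Bystander: clear hand-gel bottle with white cap, 60 mm diameter, 170 mm high, loose; origin under its centre.
Things that resemble listed ones, but are neither listed nor needed, are in the scene too. What is shaped like the knob_white but pink is not meant. Several things have the shape of the knob_red; the one meant has the colours described above.

How it is judged:
On the way, in this order (a step that is already met when the one before it is completed fails the run):
1. the lock bar is swung open (value of joint lock_bar above 0.45 rad), for 0.2 s.
2. every knob present is meshed and fully home on its own mount, with the bar still open (horizontal distance between knob_brass and seat_brass below 0.005 m and z of knob_brass in the frame of seat_brass between -0.003 and 0.003 m and angle between each of knob_brass, knob_white, knob_blue, knob_red's own z axis and vertical below 0.08 rad and horizontal distance between knob_white and seat_white below 0.005 m and z of knob_white in the frame of seat_white between -0.003 and 0.003 m and horizontal distance between knob_blue and seat_blue below 0.005 m and z of knob_blue in the frame of seat_blue between -0.003 and 0.003 m and horizontal distance between knob_red and seat_red below 0.005 m and z of knob_red in the frame of seat_red between -0.003 and 0.003 m and value of joint lock_bar above 0.2 rad), for 0.2 s.
At the end, for the whole second after the job is handed in: Every knob present sits on the mount of its colour: origin within 5 mm sideways and 3 mm in height of the seat point, tilted less than 0.08 rad, at rest; the lock bar is closed to less than 0.04 rad and still (horizontal distance between knob_brass and seat_brass below 0.005 m and z of knob_brass in the frame of seat_brass between -0.003 and 0.003 m and angle between each of knob_brass, knob_white, knob_blue, knob_red's own z axis and vertical below 0.08 rad and horizontal distance between knob_white and seat_white below 0.005 m and z of knob_white in the frame of seat_white between -0.003 and 0.003 m and horizontal distance between knob_blue and seat_blue below 0.005 m and z of knob_blue in the frame of seat_blue between -0.003 and 0.003 m and horizontal distance between knob_red and seat_red below 0.005 m and z of knob_red in the frame of seat_red between -0.003 and 0.003 m and linear speed of each of knob_brass, knob_white, knob_blue, knob_red below 0.02 m/s and value of joint lock_bar below 0.04 rad and velocity of joint lock_bar between -0.05 and 0.05 rad/s); the robot touches nothing.
It fails at once if the tape measure is shoved more than 4 cm or tipped over (distance of tape_measure from where it was at the start of the episode above 0.04 m or angle between tape_measure's own z axis and vertical above 0.6 rad).
It fails at once if the mouse is shoved more than 4 cm or tipped over (distance of mouse from where it was at the start of the episode above 0.04 m or angle between mouse's own z axis and vertical above 0.6 rad).
It fails at once if the gel bottle is shoved more than 4 cm or tipped over (distance of gel_bottle from where it was at the start of the episode above 0.04 m or angle between gel_bottle's own z axis and vertical above 0.6 rad).
Of knob_brass, knob_white, knob_blue, knob_red only 3 to 4 are there at a start; the rules pass over those that are not, and their reading is None.
At some moment in a run one of knob_brass, knob_white, knob_blue, knob_red may be knocked a few centimetres aside while the robot is not near it.
Once in a run the grip may slacken for a moment while it holds something.
It also fails if it takes over 210 s, if anything falls off the work surface, if the arm or the gripper's body presses on something with over 40 N, if the wrist force passes 120 N, or if a joint passes its speed limit or range.

## Working session

There is one attempt and no reset: what is moved stays moved. The work goes in short steps, Python scripts to look and compute and a shell command to move; the robot and the scene stay as the last step left them, time stands still between calls to the robot, and variables do not carry over. Pictures are saved under pics/ and viewed, and the job is handed in when it is done.

```bash
ls -la; mkdir -p pics; python3 - <<'E'
from plant import readout, optics, ctrl
import cv2,numpy as np
s=readout.get_state();print(s)
for c in ["scene","side","wrist"]:
    im=optics.read_camera(c);cv2.imwrite(f"pics/{c}0.png",im[:,:,::-1])
    print(c,optics.calibration(c))
E
```

```text
total 12
drwxr-xr-x  3 agent agent 4096 Dec  7 15:15 .
drwxr-xr-x 23 root  root  4096 Dec  7 15:15 ..
drwxr-xr-x  2 agent agent 4096 Dec  7 15:15 pics
{'time': 0.0, 'qpos': array([ 1.02199933e+00,  2.87160550e-01,  1.57821737e+00, -2.86661950e-05,
        1.27856909e+00, -1.49983843e-01]), 'dq': array([-0.0001082 , -0.00052207,  0.00053049,  0.00108309,  0.00136774,
       -0.00022416]), 'joint_efforts': array([ 1.95741100e-03, -4.05967355e+01, -2.92635298e+01, -6.37658195e-05,
        5.83316025e-03,  8.45316777e-06]), 'eef_pos': array([0.26170312, 0.62140924, 0.2025288 ]), 'tcp_rot': array([ 8.33161253e-01,  5.53028878e-01, -1.06125143e-03,  5.09587067e-04]), 'contact_force': array([-0.1470318 ,  0.48631812,  0.50054358]), 'wrist_torque': array([ 0.01932323,  0.01967261, -0.02289798]), 'opening': 0.9952456547190202}
scene {'mtx': array([[494.28041521,   0.        , 316.0028743 ],
       [  0.        , 494.28041521, 203.4891756 ],
       [  0.        ,   0.        ,   1.        ]]), 'dist_coeffs': array([0.03054272, 0.        , 0.        , 0.        , 0.        ]), 'rvec': array([ 1
[... 383 characters left out ...]
46794199,  0.20852685]), 'tvec': array([-0.44718622,  0.2221432 ,  0.89855199])}
wrist {'mtx': array([[276.93508974,   0.        , 316.07787331],
       [  0.        , 276.93508974, 199.86867615],
       [  0.        ,   0.        ,   1.        ]]), 'dist_coeffs': array([-0.01749403,  0.        ,  0.        ,  0.        ,  0.        ]), 'tool_from_camera': array([[ 9.99999803e-01,  4.94936922e-04, -3.87334200e-04,
         4.08226641e-04],
       [-3.51524417e-04,  9.51354999e-01,  3.08096645e-01,
        -7.79469091e-02],
       [ 5.20980732e-04, -3.08096448e-01,  9.51354985e-01,
        -1.69935348e-01],
       [ 0.00000000e+00,  0.00000000e+00,  0.00000000e+00,
         1.00000000e+00]])}
```

View pics/scene0.png

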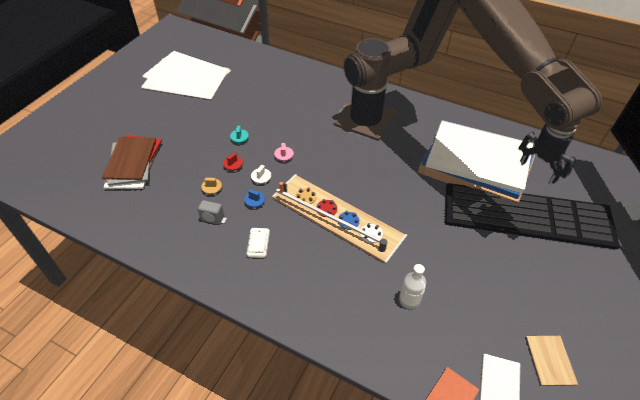

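View pics/side0.png

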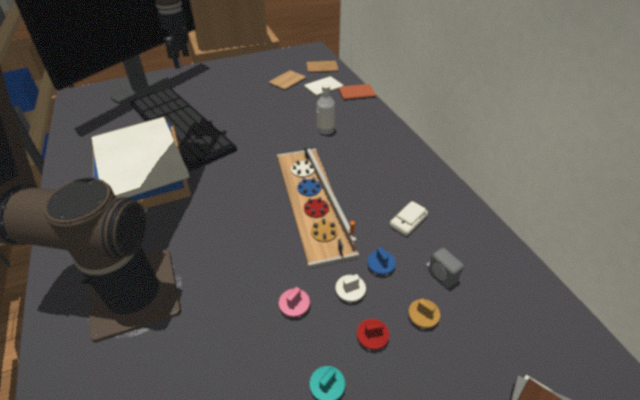

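View pics/wrist0.png

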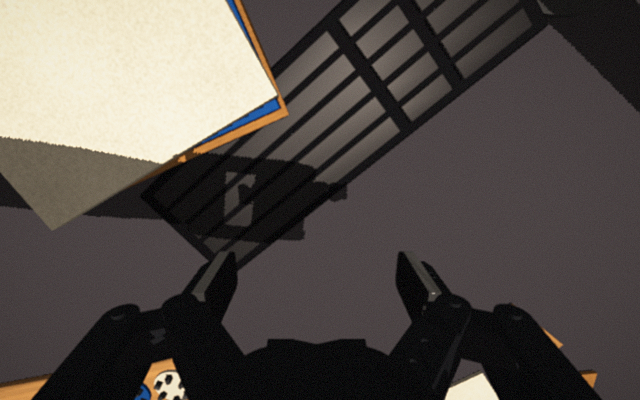

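The pictures show four mounts on the board, which in the scene view run brass, red, blue, white from upper-left to lower-right. The orange pin is at scene (282,187) and the hinge at scene (383,244). All four knobs are present at scene (211,186), (261,175), (255,199) and (233,163). The pink and teal ones are decoys.

```bash
cat > h.py <<'E'
from plant import readout, optics, ctrl
import cv2,numpy as np
from scipy.spatial.transform import Rotation as R
def ext(c):
    k=optics.calibration(c)
    if c=="wrist":
        s=readout.get_state();T=np.eye(4);T[:3,:3]=R.from_quat(s['tcp_rot']).as_matrix();T[:3,3]=s['eef_pos']
        W=T@k['tool_from_camera'];Ri=W[:3,:3].T;return k['mtx'],k['dist_coeffs'],Ri,-Ri@W[:3,3]
    return k['mtx'],k['dist_coeffs'],cv2.Rodrigues(k['rvec'])[0],k['tvec']
def ray(c,px,E=None):
    K,d,Rm,t=E or ext(c)
    u=cv2.undistortPoints(np.array([[px]],float),K,d)[0,0]
    return -Rm.T@t, Rm.T@np.array([u[0],u[1],1.])
def atz(c,px,z,E=None):
    o,d=ray(c,px,E);return o+d*(z-o[2])/d[2]
def tri(rays):
    A=np.zeros((3,3));b=np.zeros(3)
    for o,d in rays:
        d=d/np.linalg.norm(d);P=np.eye(3)-np.outer(d,d);A+=P;b+=P@o
    p=np.linalg.solve(A,b)
    return p,[np.linalg.norm(np.cross(p-o,d/np.linalg.norm(d))) for o,d in rays]
def proj(c,p,E=None):
    K,d,Rm,t=E or ext(c)
    return cv2.projectPoints(np.array([p],float),cv2.Rodrigues(Rm)[0],t,K,d)[0][0,0]
def shot(c,name):
    s=readout.get_state();E=ext(c);im=optics.read_camera(c);cv2.imwrite(f"pics/{name}.png",im[:,:,::-1]);return im,E
E
python3 - <<'E'
from h import *
for c in ["scene","side"]: shot(c,c+"1")
for t in ["knob_brass","knob_white","knob_blue","knob_red","mount_brass","mount_white","mount_blue","mount_red","bar_pin","bar_hinge","tape_measure","mouse","gel_bottle"]:
    r={}
    for c in ["scene","side"]:
        l=optics.recognise(c,t)
        r[c]=[( (np.array(q['xy'])*[640,400]).round(1),round(q['p'],2)) for q in l[:3]]
    print(t,r)
    if r['scene'] and r['side']:
        p,e=tri([ray(c,r[c][0][0]) for c in r]);print('   ',p.round(4),np.round(e,4))
E
```

```text
knob_brass {'scene': [(array([210.9, 188.1]), 0.59)], 'side': [(array([427.8, 311.9]), 0.84), (array([318.3, 207.7]), 0.69), (array([319.1, 218.6]), 0.67)]}
    [ 0.5913 -0.3049  0.0139] [0.0032 0.0032]
knob_white {'scene': [(array([280.3, 155.1]), 0.72), (array([262.5, 177.5]), 0.61)], 'side': [(array([294.3, 302.1]), 0.6), (array([350.4, 286.8]), 0.58)]}
    [ 0.3384 -0.1742  0.0139] [0.0052 0.0052]
knob_blue {'scene': [(array([251.1, 202.5]), 0.49)], 'side': [(array([382.2, 261.5]), 0.95), (array([323.5, 234.3]), 0.23)]}
    [ 0.5726 -0.1488  0.0097] [0.0048 0.0048]
knob_red {'scene': [(array([233.3, 163.8]), 0.58), (array([238.7, 137.8]), 0.57)], 'side': [(array([314.3, 217.8]), 0.74), (array([369.3, 333.2]), 0.67), (array([326.7, 382.9]), 0.6)]}
    [ 0.4858 -0.1592  0.1695] [0.0943 0.0943]
mount_brass {'scene': [(array([307.6, 192.7]), 0.64)], 'side': [(array([324.2, 229.4]), 0.65)]}
    [ 0.4703 -0.004   0.0272] [0.0063 0.0063]
mount_white {'scene': [(array([374., 229.]), 0.52)], 'side': [(array([301.1, 164.6]), 0.83), (array([321.3, 229.3]), 0.74)]}
    [0.5066 0.2527 0.033 ]
[... 526 characters left out ...]
0.0206] [0.015 0.015]
bar_hinge {'scene': [(array([337.8, 223.9]), 0.61)], 'side': [(array([314.1, 217.4]), 0.88)]}
    [ 0.4869  0.1162 -0.0515] [0.0091 0.0091]
tape_measure {'scene': [(array([209.4, 214.7]), 0.88)], 'side': [(array([444.8, 265. ]), 0.89)]}
    [ 0.693  -0.2276  0.0306] [0.003 0.003]
mouse {'scene': [(array([259.3, 242. ]), 0.62), (array([312.1, 194.1]), 0.54), (array([262.6, 174.7]), 0.18)], 'side': [(array([414. , 216.2]), 0.77)]}
    [ 0.7104 -0.0458  0.0184] [0.0087 0.0087]
gel_bottle {'scene': [(array([412.6, 289.8]), 0.85), (array([208.6, 212.2]), 0.62)], 'side': [(array([325.1, 111.7]), 0.75), (array([446.9, 265.6]), 0.63)]}
    [0.6685 0.4391 0.0674] [0.0021 0.0021]
```

```bash
python3 - <<'E'
import cv2
a=cv2.imread('pics/scene0.png')[110:270,190:430];cv2.imwrite('pics/s0z.png',cv2.resize(a,None,fx=3.3,fy=3.3,interpolation=cv2.INTER_CUBIC))
a=cv2.imread('pics/side0.png')[140:400,265:475];cv2.imwrite('pics/d0z.png',cv2.resize(a,None,fx=2.3,fy=2.3,interpolation=cv2.INTER_CUBIC))
E
```

```text
(no output)
```

View pics/s0z.png

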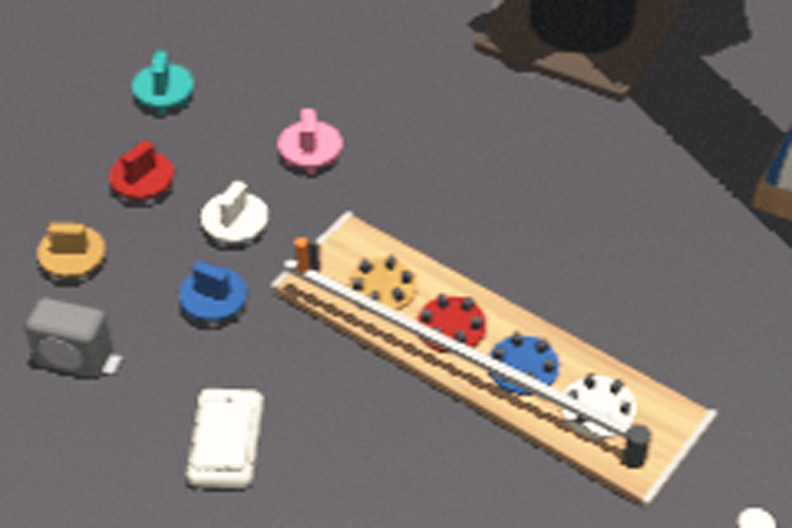

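View pics/d0z.png

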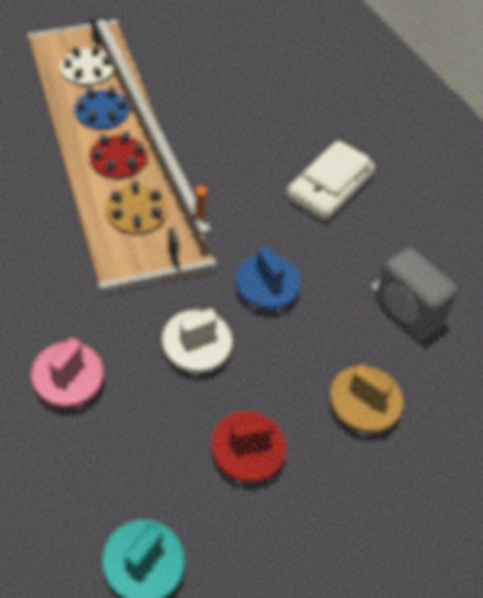

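```bash
cat >> h.py <<'E'
def plan(tgt,yawdeg=None,n=None,vmax=60.,half=True):
    s=readout.get_state();p=s['eef_pos'];Rc=R.from_quat(s['tcp_rot'])
    if yawdeg is None:
        x=Rc.as_matrix()[:,0];yawdeg=np.degrees(np.arctan2(x[1],x[0]))
    best=None
    for y in ([yawdeg,yawdeg+180] if half else [yawdeg]):
        a=np.radians(y);Rt=R.from_matrix(np.array([[np.cos(a),np.sin(a),0],[np.sin(a),-np.cos(a),0],[0,0,-1]]).T.reshape(3,3).T)
        rv=(Rc.inv()*Rt).as_rotvec()
        if best is None or np.linalg.norm(rv)<np.linalg.norm(best[0]): best=(rv,y)
    rv,y=best;d=np.array(tgt)-p
    if n is None: n=int(max(1,np.ceil(np.linalg.norm(d)*1000/vmax),np.ceil(np.linalg.norm(rv)/0.18)))
    print('yaw',round(y,1),'n',n,'rot',rv.round(3),'q6',round(s['qpos'][5],2))
    rows=[]
    for k in range(n):
        Rk=Rc*R.from_rotvec(rv*k/n);t=Rk.inv().apply(d/n)*1000
        rows.append(' '.join(f'{v:.1f}' for v in t)+' '+' '.join(f'{v:.3f}' for v in rv/n))
    for i in range(0,n,5): print("'"+'; '.join(rows[i:i+5])+"'")
E
python3 - <<'E'
from h import *
x=R.from_quat(readout.get_state()['tcp_rot']).as_matrix();print(x.round(3))
plan([.53,0,.33],82,vmax=58)
E
```

```text
[[ 0.388  0.922 -0.   ]
 [ 0.922 -0.388  0.   ]
 [-0.    -0.    -1.   ]]
yaw 82 n 12 rot [-0.     0.    -0.259] q6 -0.15
'-39.1 40.7 -10.5 -0.000 0.000 -0.022; -40.0 39.9 -10.5 -0.000 0.000 -0.022; -40.8 39.0 -10.5 -0.000 0.000 -0.022; -41.7 38.1 -10.5 -0.000 0.000 -0.022; -42.5 37.2 -10.5 -0.000 0.000 -0.022'
'-43.3 36.3 -10.5 -0.000 0.000 -0.022; -44.0 35.3 -10.5 -0.000 0.000 -0.022; -44.8 34.4 -10.5 -0.000 0.000 -0.022; -45.5 33.4 -10.5 -0.000 0.000 -0.022; -46.2 32.4 -10.5 -0.000 0.000 -0.022'
'-46.9 31.4 -10.5 -0.000 0.000 -0.022; -47.6 30.4 -10.5 -0.000 0.000 -0.022'
```

```bash
python3 -m crank '-39 41 -10 0 0 -0.022; -40 40 -10 0 0 -0.022; -41 39 -10 0 0 -0.022; -42 38 -10 0 0 -0.022; -42 37 -10 0 0 -0.022' ; python3 -m crank '-43 36 -10 0 0 -0.022; -44 35 -10 0 0 -0.022; -45 34 -10 0 0 -0.022; -45 33 -10 0 0 -0.022; -46 32 -10 0 0 -0.022'; python3 -m crank '-47 31 -10 0 0 -0.022; -47 30 -10 0 0 -0.022; 0 0 0 0 0 0'
python3 - <<'E'
from h import *
print(readout.get_state()['eef_pos'],readout.get_state()['qpos'].round(2))
im,E=shot('wrist','w1');shot('side','side2')
for t in ["knob_brass","knob_white","knob_blue","knob_red","mount_brass","mount_white","mount_blue","mount_red","bar_pin"]:
    l=optics.recognise('wrist',t)
    print(t,[( (np.array(q['xy'])*[640,400]).round(1),round(q['p'],2),atz('wrist',np.array(q['xy'])*[640,400],.03,E).round(3)) for q in l[:3]])
E
```

```text
time: 2.17
eef_pos: [0.3745, 0.3612, 0.2545]
tcp_rot: [0.801, 0.598, 0.0, 0.0]
contact_force: [0.6, 0.4, 0.4]
opening: 0.998
time: 2.8
eef_pos: [0.4855, 0.1034, 0.3046]
tcp_rot: [0.767, 0.641, 0.0, 0.0]
contact_force: [0.1, 0.7, 0.9]
opening: 1.002
time: 3.18
eef_pos: [0.5306, -0.0009, 0.3246]
tcp_rot: [0.755, 0.656, 0.0, 0.001]
contact_force: [-0.0, 0.2, -0.2]
opening: 0.999
[ 0.53062042 -0.00089384  0.32463334] [-0.19 -0.11  1.78 -0.    1.47 -1.62]
knob_brass [(array([155.9, 208. ]), 0.87, array([ 0.578, -0.298,  0.03 ]))]
knob_white [(array([203.1, 133.6]), 0.77, array([ 0.464, -0.179,  0.03 ])), (array([189. ,  48.9]), 0.62, array([ 0.339, -0.168,  0.03 ]))]
knob_blue [(array([237.7, 187.6]), 0.86, array([ 0.562, -0.143,  0.03 ]))]
knob_red [(array([71.5, 62.5]), 0.72, array([ 0.329, -0.354,  0.03 ])), (array([204.4, 129.4]), 0.71, array([ 0.457, -0.175,  0.03 ]))]
mount_brass [(array([309.8, 126.6]), 0.74, array([ 0.477, -0.004,  0.03 ])), (array([357.8, 124.2]), 0.6, array([0.484, 0.074, 0.03 ]))]
mount_white [(array([461.3, 126.4]), 0.57, array([0.511, 0.241, 0.03 ])), (array([154.6, 208.2]), 0.32, array([ 0.578, -0.3  ,  0.03 ]))]
mount_blue [(array([411.7, 128.6]), 0.57, array([0.503, 0.16 , 0.03 ]))]
mount_red [(array([358.1, 125.2]), 0.62, array([0.486, 0.074, 0.03 ])), (array([383.8, 120.5]), 0.24, array([0.484, 0.116, 0.03 ]))]
bar_pin [(array([391.4, 155.7]), 0.72, array([0.543, 0.125, 0.03 ]))]
```

View pics/w1.png

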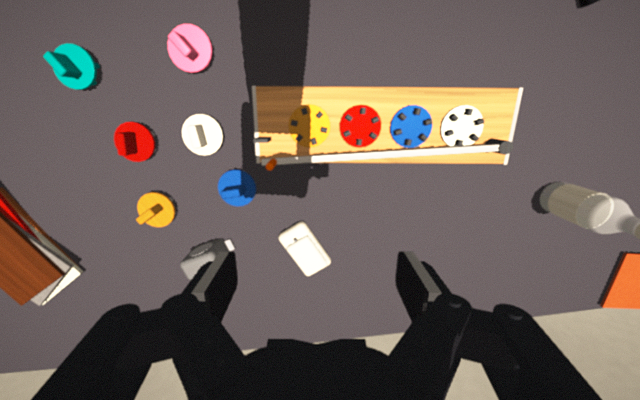

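```bash
python3 - <<'E'
import cv2
a=cv2.imread('pics/w1.png')[70:190,235:395];cv2.imwrite('pics/w1z.png',cv2.resize(a,None,fx=5,fy=5,interpolation=cv2.INTER_CUBIC))
E
```

```text
(no output)
```

View pics/w1z.png

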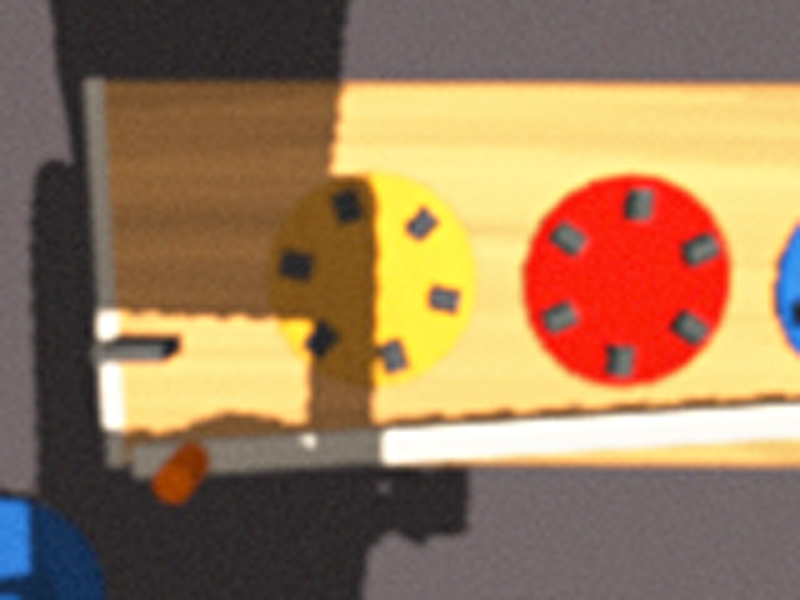

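```bash
python3 - <<'E'
from h import *
s=readout.get_state()
E=ext('wrist')
for p in [(253,87),(520,88),(512,164),(255,163)]: print(p,atz('wrist',p,.015,E).round(4))
K=[atz('wrist',p,.021,E) for p in [(310,125),(360.5,126),(411,126),(462,126)]]
for k in K: print(k.round(4))
print(proj('wrist',[.49,-.06,.095],E),proj('scene',[.49,-.06,.095]))
E
```

```text
(253, 87) [ 0.4028 -0.0827  0.015 ]
(520, 88) [0.4604 0.3465 0.015 ]
(512, 164) [0.5858 0.3431 0.015 ]
(255, 163) [ 0.5246 -0.104   0.015 ]
[4.737e-01 2.000e-04 2.100e-02]
[0.4863 0.0828 0.021 ]
[0.4973 0.1659 0.021 ]
[0.5082 0.2503 0.021 ]
[268.65041012 145.19743619] [287.42669718 177.56584161]
```

```bash
python3 - <<'E'
from h import *
E=ext('wrist')
print('pin top',atz('wrist',(270.2,168),.095,E),'base',atz('wrist',(274.5,161),.0535,E))
print('scene top',atz('scene',(281.3,183),.095),'base',atz('scene',(283,191),.0535))
# post
print('post base',atz('wrist',(270.5,139),.015,E), 'top?',[atz('wrist',(254,140),z,E).round(3) for z in (.05,.07,.09)])
b=np.array([[.4028,-.0827],[.4604,.3465],[.5858,.3431],[.5246,-.104]]);print(b.mean(0))
m=np.array([[.4737,.0002],[.4863,.0828],[.4973,.1659],[.5082,.2503]])
v=m[3]-m[0];print(np.linalg.norm(v)/3,np.degrees(np.arctan2(-v[0],v[1])),m.mean(0))
a=np.arctan2(-v[0],v[1]);bx=np.array([np.cos(a),np.sin(a)]);by=np.array([-np.sin(a),np.cos(a)])
h=m.mean(0)+.029*bx+.185*by;print('hinge',h)
for th in (0,.05,.1,.5,.65,.7,.75): print(th,(h+.37*(bx*np.sin(th)-by*np.cos(th))).round(4))
E
```

```text
pin top [ 0.5227255  -0.06382916  0.095     ] base [ 0.5198119  -0.06296524  0.0535    ]
scene top [ 0.51957489 -0.06546463  0.095     ] base [ 0.51563297 -0.06360713  0.0535    ]
post base [ 0.48776555 -0.06969246  0.015     ] top? [array([ 0.483, -0.09 ,  0.05 ]), array([ 0.482, -0.085,  0.07 ]), array([ 0.48, -0.08,  0.09])]
[0.4934   0.125725]
0.08415611154937658 -7.854088522580705 [0.491375 0.1248  ]
hinge [0.54538336 0.30410169]
0 [ 0.4948 -0.0624]
0.05 [ 0.5132 -0.0645]
0.1 [ 0.5317 -0.0656]
0.5 [ 0.6767 -0.0418]
0.65 [ 0.727  -0.0183]
0.7 [ 0.7428 -0.0088]
0.75 [0.7582 0.0015]
```

```bash
python3 - <<'E'
from h import *
plan([.519,-.064,.13],82,vmax=50)
E
```

```text
yaw 82 n 5 rot [0.    0.    0.006] q6 -1.62
'-13.5 -0.3 38.8 0.000 0.000 0.001; -13.5 -0.2 38.8 0.000 0.000 0.001; -13.5 -0.2 38.8 0.000 0.000 0.001; -13.5 -0.2 38.8 0.000 0.000 0.001; -13.5 -0.2 38.8 0.000 0.000 0.001'
```

```bash
python3 -m crank '-13 0 39 0 0 0; -13 0 39 0 0 0; -13 0 39 0 0 0; -13 0 39 0 0 0; -13 -1 39 0 0 0' 0 25; python3 -m crank '0 0 0 0 0 0; 0 0 0 0 0 0'
python3 - <<'E'
from h import *
im,E=shot('wrist','w2')
im=cv2.imread('pics/w2.png')
for z in (.0535,.095):
    p=proj('wrist',[.519,-.064,z],E);print(p);cv2.circle(im,tuple(int(v) for v in p),4,(0,255,0),1)
cv2.imwrite('pics/w2a.png',im)
plan([.519,-.064,.065],82,n=2)
E
```

```text
time: 4.35
eef_pos: [0.5197, -0.0622, 0.1279]
tcp_rot: [0.753, 0.658, 0.0, 0.0]
contact_force: [0.2, -0.2, -0.5]
opening: 0.505
time: 4.6
eef_pos: [0.5208, -0.0619, 0.1306]
tcp_rot: [0.753, 0.658, 0.001, 0.001]
contact_force: [-0.1, -0.8, 0.7]
opening: 0.5
[313.56192245 196.01336409]
[313.07729217 211.59355093]
yaw 82 n 2 rot [0.004 0.    0.005] q6 -1.75
'-1.1 -1.1 33.1 0.002 0.000 0.003; -1.2 -1.1 33.1 0.002 0.000 0.003'
```

View pics/w2a.png

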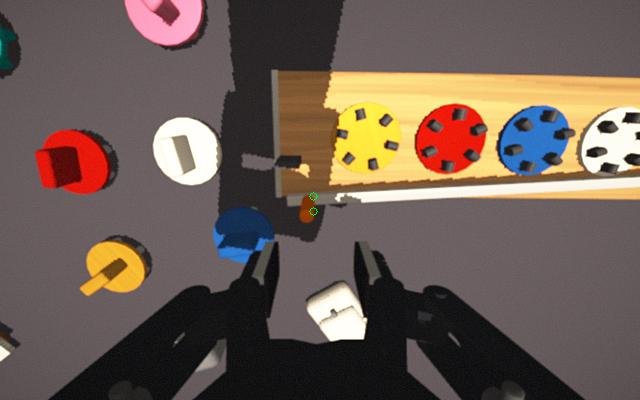

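```bash
python3 - <<'E'
from h import *
E=ext('wrist')
print(atz('wrist',(306,216.5),.095,E),atz('wrist',(309,200.5),.0535,E))
p=atz('wrist',(306,216.5),.095,E)
plan([p[0]-.001,p[1],.065],82,n=2)
E
```

```text
[ 0.52317018 -0.07031466  0.095     ] [ 0.52360854 -0.06901508  0.0535    ]
yaw 82 n 2 rot [0.004 0.    0.005] q6 -1.75
'-4.1 0.9 33.1 0.002 0.000 0.003; -4.1 0.9 33.1 0.002 0.000 0.003'
```

```bash
python3 -m crank '-4 1 33 0 0 0; -3 1 33 0 0 0; 0 0 0 0 0 0'; python3 -m crank '0 0 0 0 0 0; 0 0 0 0 0 0; 0 0 0 0 0 0; 0 0 0 0 0 0' -1 25
python3 - <<'E'
from h import *
shot('wrist','w3');shot('scene','s3')
p=readout.get_state()['eef_pos'][:2]
m=np.array([0.491375,0.1248]);a=np.radians(-7.85);bx=np.array([np.cos(a),np.sin(a)]);by=np.array([-np.sin(a),np.cos(a)])
h=m+.029*bx+.185*by
d=p-h;print(np.linalg.norm(d),np.arctan2(d@bx,-d@by))
E
```

```text
time: 5.03
eef_pos: [0.5201, -0.0686, 0.0624]
tcp_rot: [0.753, 0.658, -0.001, -0.001]
contact_force: [0.3, -0.6, 0.2]
opening: 0.498
time: 5.52
eef_pos: [0.5226, -0.0701, 0.0653]
tcp_rot: [0.753, 0.658, 0.001, 0.002]
contact_force: [0.3, -1.1, 6.5]
opening: 0.102
0.37489008134172463 0.07627974601305655
```

View pics/w3.png

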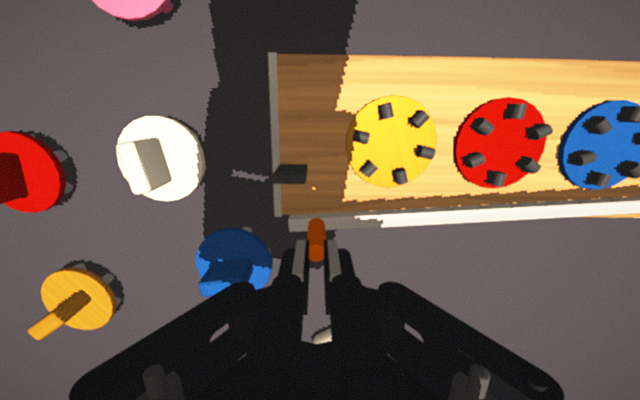

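```bash
python3 - <<'E'
from h import *
s=readout.get_state();p=s['eef_pos'];Rc=R.from_quat(s['tcp_rot'])
h=np.array([.5446,.3]);r=np.linalg.norm(p[:2]-h);print(r)
a0=np.arctan2(*(p[:2]-h)[::-1]);prev=p
for k in range(1,11):
    a=a0+.063*k;q=np.array([h[0]+.37*np.cos(a),h[1]+.37*np.sin(a),p[2]])
    print((Rc.inv().apply(q-prev)*1000).round(1),q.round(3));prev=q
E
```

```text
0.37074570062884266
[ 3.2 23.1  0.1] [ 0.546 -0.07   0.065]
[ 3.9 23.   0.1] [ 0.569 -0.069  0.065]
[ 5.4 22.7  0.1] [ 0.592 -0.067  0.065]
[ 6.8 22.3  0.1] [ 0.615 -0.063  0.065]
[ 8.2 21.8  0.1] [ 0.638 -0.058  0.065]
[ 9.5 21.3  0.1] [ 0.661 -0.051  0.065]
[10.9 20.6  0.1] [ 0.682 -0.043  0.065]
[12.1 19.9  0.1] [ 0.704 -0.034  0.065]
[13.4 19.1  0.1] [ 0.724 -0.023  0.065]
[14.5 18.2  0.1] [ 0.744 -0.011  0.065]
```

```bash
python3 -m crank '3 23 0 0 0 0; 4 23 0 0 0 0; 5 23 0 0 0 0; 7 22 0 0 0 0; 8 22 0 0 0 0'; python3 -m crank '9 21 0 0 0 0; 11 21 0 0 0 0; 12 20 0 0 0 0; 13 19 0 0 0 0; 14 18 0 0 0 0';python3 -m crank '0 0 0 0 0 0; 0 0 0 0 0 0'; python3 -m crank '0 0 0 0 0 0; 0 0 0 0 0 0; 0 0 0 0 0 0' 0; python3 -m crank '0 0 -55 0 0 0; 0 0 -55 0 0 0; -20 -20 -50 0 0 0; -40 -40 -50 0 0 0; -40 -40 0 0 0 0' 
python3 - <<'E'
from h import *
s=shot('wrist','w4');shot('scene','s4');print(readout.get_state()['eef_pos'])
E
```

```text
time: 6.25
eef_pos: [0.6394, -0.0611, 0.0654]
tcp_rot: [0.753, 0.658, -0.0, 0.004]
contact_force: [0.2, -8.2, 3.8]
opening: 0.103
time: 6.88
eef_pos: [0.7467, -0.0175, 0.0655]
tcp_rot: [0.753, 0.658, 0.001, 0.007]
contact_force: [6.3, -11.3, 1.5]
opening: 0.098
time: 7.12
eef_pos: [0.747, -0.0174, 0.0655]
tcp_rot: [0.753, 0.658, 0.002, 0.007]
contact_force: [6.7, -10.0, -0.2]
opening: 0.103
time: 7.5
eef_pos: [0.7418, -0.0117, 0.0624]
tcp_rot: [0.753, 0.658, -0.0, -0.001]
contact_force: [0.2, 0.7, -0.1]
opening: 0.498
time: 8.12
eef_pos: [0.6389, -0.0926, 0.2702]
tcp_rot: [0.752, 0.659, 0.003, 0.004]
contact_force: [0.1, -0.6, 0.2]
opening: 0.502
[ 0.63420299 -0.09398754  0.26479502]
```

View pics/w4.png

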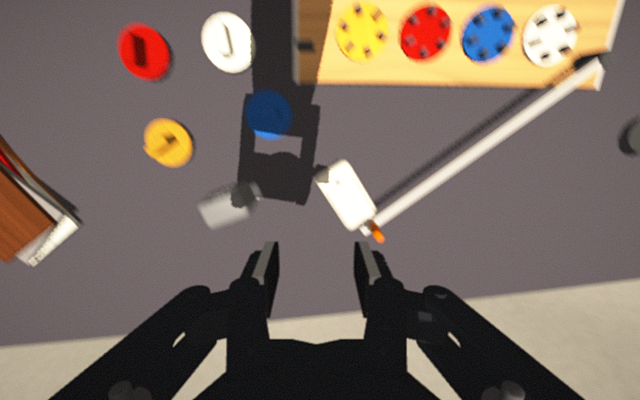

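```bash
python3 - <<'E'
from h import *
plan([.535,.12,.16],82)
E
```

```text
yaw 82 n 5 rot [-0.001  0.001  0.002] q6 -1.74
'39.7 -25.5 21.0 -0.000 0.000 0.000; 39.7 -25.5 21.0 -0.000 0.000 0.000; 39.7 -25.5 21.0 -0.000 0.000 0.000; 39.6 -25.6 21.0 -0.000 0.000 0.000; 39.6 -25.6 21.0 -0.000 0.000 0.000'
```

```bash
python3 -m crank '40 -25 21 0 0 0; 40 -25 21 0 0 0; 40 -25 21 0 0 0; 40 -26 21 0 0 0; 39 -26 21 0 0 0' 0; python3 -m crank '0 0 0 0 0 0; 0 0 0 0 0 0; 0 0 0 0 0 0'
python3 - <<'E'
from h import *
im,E=shot('wrist','w5');np.savez('w5.npz',K=E[0],d=E[1],R=E[2],t=E[3]);print(readout.get_state()['eef_pos'])
a=cv2.imread('pics/w5.png')[60:240,130:530];cv2.imwrite('pics/w5z.png',cv2.resize(a,None,fx=2,fy=2,interpolation=cv2.INTER_CUBIC))
plan([.53,-.22,.2],82)
E
```

```text
time: 8.85
eef_pos: [0.5376, 0.1243, 0.1584]
tcp_rot: [0.753, 0.658, 0.0, -0.0]
contact_force: [0.1, 0.2, -0.1]
opening: 0.503
time: 9.22
eef_pos: [0.5398, 0.1214, 0.1603]
tcp_rot: [0.753, 0.657, 0.001, 0.001]
contact_force: [-0.3, 0.2, -0.1]
opening: 0.498
[0.53967684 0.12126365 0.16022936]
yaw 82 n 6 rot [ 0.002 -0.     0.003] q6 -1.4
'-56.6 6.1 -6.6 0.000 -0.000 0.001; -56.6 6.2 -6.6 0.000 -0.000 0.001; -56.6 6.2 -6.6 0.000 -0.000 0.001; -56.6 6.2 -6.6 0.000 -0.000 0.001; -56.6 6.3 -6.6 0.000 -0.000 0.001'
'-56.6 6.3 -6.6 0.000 -0.000 0.001'
```

View pics/w5.png

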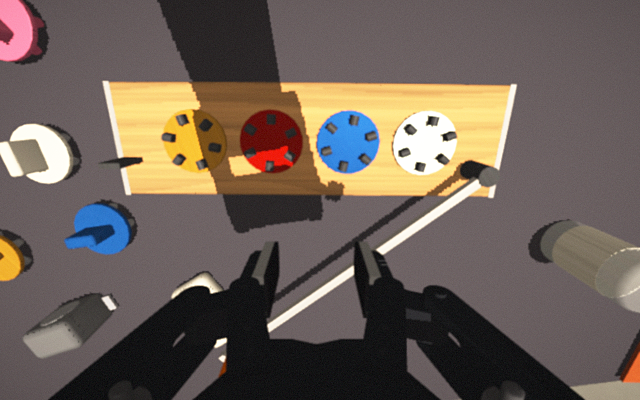

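View pics/w5z.png

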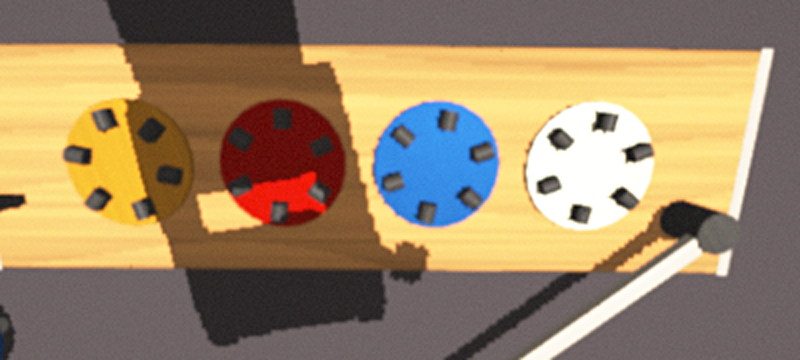

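```bash
cat > fit.py <<'E'
from h import *
from scipy.optimize import minimize
def hull(c,P,E):
    K,d,Rm,t=E
    q=cv2.projectPoints(np.array(P,float),cv2.Rodrigues(Rm)[0],t,K,d)[0][:,0]
    return cv2.convexHull(q.astype(np.float32))
S=16
def fill(m,h,off):
    cv2.fillConvexPoly(m,np.round(((h[:,0]-off)*S)).astype(np.int32),1.0,shift=4,lineType=cv2.LINE_8)
def teeth(x,y,yaw,z0,z1):
    out=[]
    for k in range(6):
        a=yaw+k*np.pi/3;c,s=np.cos(a),np.sin(a)
        out.append([[x+c*r-s*w,y+s*r+c*w,z] for z in (z0,z1) for r in (.0205,.0295) for w in (-.004,.004)])
    return out
def fitmount(im,E,x,y,U=4):
    c0=proj('wrist',[x,y,.021],E);o=np.floor(c0-55);n=110
    p=im[int(o[1]):int(o[1])+n,int(o[0]):int(o[0])+n].astype(float)
    g=cv2.resize(p.max(2),None,fx=U,fy=U,interpolation=cv2.INTER_LINEAR)
    sat=cv2.resize((p.max(2)-p.min(2)),None,fx=U,fy=U,interpolation=cv2.INTER_LINEAR)
    g=np.log(g+5)
    g=np.clip(g-cv2.medianBlur(np.clip(g*40,0,255).astype(np.uint8),61)/40.,-1,.3)
    def score(v):
        m=np.zeros_like(g,np.float32);dd=np.zeros_like(m)
        th=np.arange(0,2*np.pi,.1)
        h=hull('wrist',[[v[0]+.034*np.cos(t),v[1]+.034*np.sin(t),.021] for t in th],E)
        fill(dd,(h-o+.5)*U,0)
        for T in teeth(v[0],v[1],v[2],.021,.032): fill(m,(hull('wrist',T,E)-o+.5)*U,0)
        return g[m>0].mean()-g[(dd>0)&(m==0)].mean()
    best=None
    for a in np.radians(np.arange(0,60,5)):
        for dx in (-.004,0,.004):
            for dy in (-.004,0,.004):
                s=score((x+dx,y+dy,a))
                if best is None or s<best[0]: best=(s,(x+dx,y+dy,a))
    v=np.array(best[1])
    for st in (.002,.001,.0005,.00025):
        imp=True
        while imp:
            imp=False
            for d in np.array([[1,0,0],[-1,0,0],[0,1,0],[0,-1,0],[0,0,20],[0,0,-20]])*st:
                s=score(v+d)
                if s<best[0]-1e-6: best=(s,v+d);v=v+d;imp=True
    return v,best[0]
E
python3 - <<'E'
from fit import *
im=cv2.imread('pics/w5.png');f=np.load('w5.npz');E=(f['K'],f['d'],f['R'],f['t'])
out=im.copy();r=[]
for n,px in [('brass',(194.5,141)),('red',(271,141)),('blue',(348,142)),('white',(425,143))]:
    p=atz('wrist',px,.021,E);v,s=fitmount(im,E,p[0],p[1]);r.append(v)
    print(n,p.round(4),v[:2].round(4),np.degrees(v[2]).round(1)%60,s.round(3))
    for T in teeth(*v,.021,.032): cv2.polylines(out,[np.round(hull('wrist',T,E)).astype(int)],True,(0,255,0),1)
r=np.array(r);print(np.linalg.norm(np.diff(r[:,:2],axis=0),axis=1));d=r[3]-r[0];print(np.degrees(np.arctan2(-d[0],d[1])),r.mean(0))
np.save('mounts.npy',r)
a=out[60:240,130:530];cv2.imwrite('pics/w5f.png',cv2.resize(a,None,fx=2,fy=2,interpolation=cv2.INTER_CUBIC))
E
```

```text
brass [ 0.4763 -0.0052  0.021 ] [ 0.4768 -0.0062] 9.7 -0.704
red [0.4879 0.0785 0.021 ] [0.4887 0.0782] 47.7 -0.547
blue [0.5005 0.1622 0.021 ] [0.501  0.1612] 40.6 -0.665
white [0.5129 0.2464 0.021 ] [0.5131 0.2452] 43.6 -0.727
[0.08523218 0.08388578 0.08482396]
-8.21555815090815 [0.49489836 0.11961727 0.61768185]
```

View pics/w5f.png

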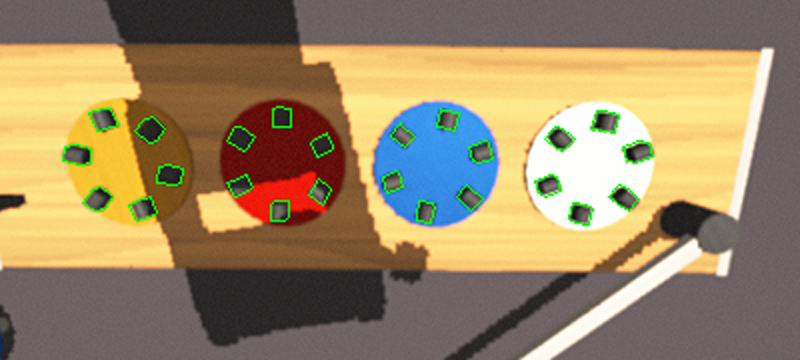

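```bash
python3 -m crank '-57 6 -6 0 0 0; -57 6 -7 0 0 0; -57 6 -6 0 0 0; -57 6 -7 0 0 0; -56 6 -7 0 0 0'; python3 -m crank '-56 6 -7 0 0 0; 0 0 0 0 0 0; 0 0 0 0 0 0; 0 0 0 0 0 0'
python3 - <<'E'
from h import *
im,E=shot('wrist','w6');np.savez('w6.npz',K=E[0],d=E[1],R=E[2],t=E[3]);print(readout.get_state()['eef_pos'])
E
```

```text
time: 9.9
eef_pos: [0.5301, -0.1665, 0.1934]
tcp_rot: [0.754, 0.657, 0.0, 0.001]
contact_force: [0.7, 0.4, -0.2]
opening: 0.5
time: 10.4
eef_pos: [0.5284, -0.2187, 0.1991]
tcp_rot: [0.753, 0.658, 0.0, -0.0]
contact_force: [0.3, 0.9, 0.7]
opening: 0.504
[ 0.52851108 -0.21851227  0.19910896]
```

View pics/w6.png

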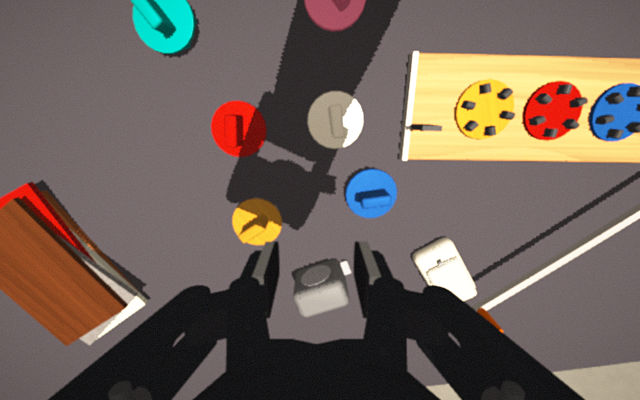

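```bash
cat >> fit.py <<'E'
def kedges(x,y,yaw,zb,E):
    c,s=np.cos(yaw),np.sin(yaw)
    th=np.linspace(0,2*np.pi,120,endpoint=False)
    fl=np.c_[x+.034*np.cos(th),y+.034*np.sin(th),np.full(120,zb+.020)]
    def L(a,b,n=40):
        t=np.linspace(0,1,n)[:,None];return np.array(a)*(1-t)+np.array(b)*t
    P=lambda u,v,z:np.array([x+c*u-s*v,y+s*u+c*v,zb+z])
    cs=[(.018,.007),(-.018,.007),(-.018,-.007),(.018,-.007)]
    top=[L(P(*cs[i],.054),P(*cs[(i+1)%4],.054)) for i in range(4)]
    K,d,Rm,t=E
    cam=-Rm.T@t
    # base edges of faces seen by the camera
    base=[]
    for i in range(4):
        a,b=P(*cs[i],.02),P(*cs[(i+1)%4],.02);m=(a+b)/2;nrm=m-np.array([x,y,m[2]])
        if nrm@(cam-m)>0: base.append(L(a,b))
    pr=lambda Q:cv2.projectPoints(np.asarray(Q,float),cv2.Rodrigues(Rm)[0],t,K,d)[0][:,0]
    return pr(fl),[pr(q) for q in top],[pr(q) for q in base]
def fitknob(im,E,x,y,zb=0.,yaws=np.radians(np.arange(0,180,5)),rng=(-.006,-.003,0,.003,.006)):
    g=cv2.GaussianBlur(im.astype(np.float32),(0,0),.8)
    g=np.log(g+8)
    G=np.zeros(im.shape[:2],np.float32)
    for k in range(3):
        gx=cv2.Sobel(g[:,:,k],cv2.CV_32F,1,0);gy=cv2.Sobel(g[:,:,k],cv2.CV_32F,0,1);G=np.maximum(G,np.hypot(gx,gy))
    G=np.minimum(G,1.5);G=cv2.GaussianBlur(G,(0,0),.7)
    def samp(q): return cv2.remap(G,q[:,0].astype(np.float32).reshape(1,-1),q[:,1].astype(np.float32).reshape(1,-1),cv2.INTER_LINEAR).mean()
    def score(v):
        f,t,b=kedges(*v,zb,E)
        return -(samp(f)+1.0*np.average([samp(q) for q in t],weights=[36,14,36,14])+.6*np.mean([samp(q) for q in b]))
    best=None
    for a in yaws:
        for dx in rng:
            for dy in rng:
                s=score((x+dx,y+dy,a))
                if best is None or s<best[0]: best=(s,(x+dx,y+dy,a))
    v=np.array(best[1])
    for st in (.002,.001,.0005,.00025):
        imp=True
        while imp:
            imp=False
            for d in np.array([[1,0,0],[-1,0,0],[0,1,0],[0,-1,0],[0,0,20],[0,0,-20]])*st:
                s=score(v+d)
                if s<best[0]-1e-6: best=(s,v+d);v=v+d;imp=True
    return v,best[0]
def drawknob(out,v,zb,E,col=(0,255,0)):
    f,t,b=kedges(*v,zb,E)
    for q in [f]+t+b: cv2.polylines(out,[np.round(q*16).astype(int)],len(q)>100,col,1,cv2.LINE_AA,4)
E
python3 - <<'E'
from fit import *
im=cv2.imread('pics/w6.png');f=np.load('w6.npz');E=(f['K'],f['d'],f['R'],f['t'])
U=1;out=im.copy()
for n,px in [('brass',(257,221)),('red',(238,128)),('blue',(371,193)),('white',(335,119))]:
    p=atz('wrist',px,.020,E);v,s=fitknob(im,E,p[0],p[1])
    print(n,p.round(4),v[:2].round(4),(np.degrees(v[2])%180).round(1),s.round(3))
    drawknob(out,v,0,E)
a=out[80:250,200:410];cv2.imwrite('pics/w6f.png',cv2.resize(a,None,fx=3.5,fy=3.5,interpolation=cv2.INTER_CUBIC))
a=im[80:250,200:410];cv2.imwrite('pics/w6z.png',cv2.resize(a,None,fx=3.5,fy=3.5,interpolation=cv2.INTER_CUBIC))
E
```

```text
brass [ 0.5824 -0.3069  0.02  ] [ 0.5844 -0.3079] 111.4 -2.831
red [ 0.4587 -0.3058  0.02  ] [ 0.4607 -0.3063] 167.4 -2.891
blue [ 0.5633 -0.1504  0.02  ] [ 0.5651 -0.1509] 89.7 -3.0
white [ 0.4641 -0.1868  0.02  ] [ 0.4658 -0.1871] 6.1 -2.129
  return _methods._mean(a, axis=axis, dtype=dtype,
  ret = ret.dtype.type(ret / rcount)
```

View pics/w6f.png

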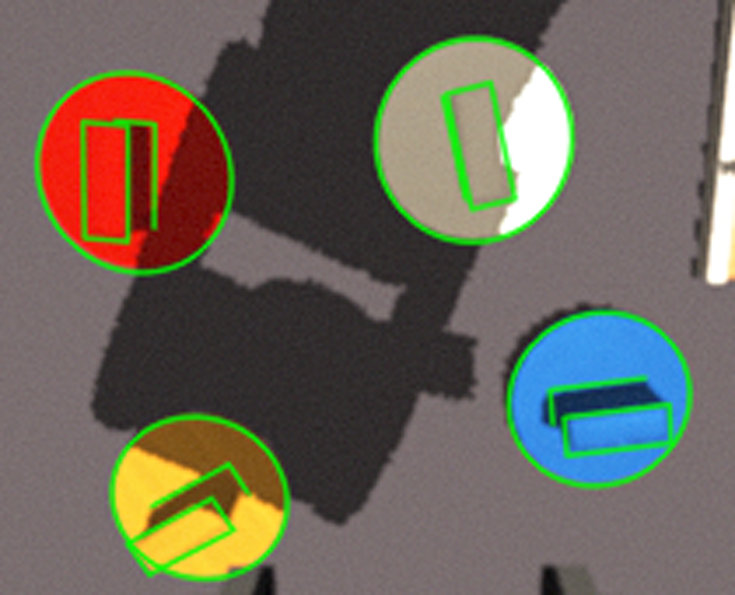

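View pics/w6z.png

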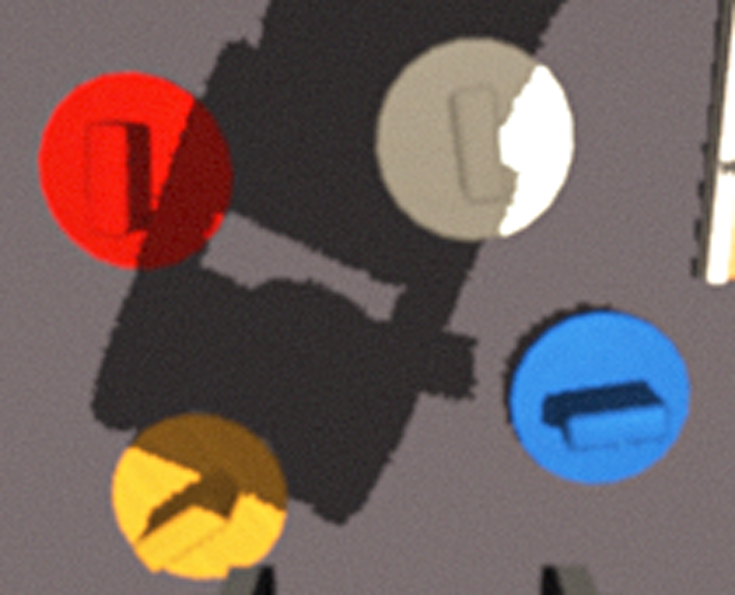

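```bash
python3 - <<'E'
from h import *
plan([.565,-.151,.14],-0.3,half=False)
E
```

```text
yaw -0.3 n 9 rot [-1.000e-03 -0.000e+00  1.443e+00] q6 -2.01
'8.0 3.0 6.6 -0.000 -0.000 0.160; 8.4 1.7 6.6 -0.000 -0.000 0.160; 8.5 0.4 6.6 -0.000 -0.000 0.160; 8.5 -1.0 6.6 -0.000 -0.000 0.160; 8.2 -2.3 6.6 -0.000 -0.000 0.160'
'7.7 -3.6 6.6 -0.000 -0.000 0.160; 7.0 -4.8 6.6 -0.000 -0.000 0.160; 6.2 -5.9 6.6 -0.000 -0.000 0.160; 5.2 -6.8 6.6 -0.000 -0.000 0.160'
```

```bash
python3 -m crank '8 3 6 0 0 0.16; 8 2 7 0 0 0.16; 8.5 0 7 0 0 0.16; 8.5 -1 7 0 0 0.16; 8 -2 7 0 0 0.16'; python3 -m crank '8 -4 7 0 0 0.16; 7 -5 6 0 0 0.16; 6 -6 6 0 0 0.16; 5 -7 6 0 0 0.16; 0 0 0 0 0 0' 0.2 60;  python3 -m crank '0 0 0 0 0 0; 0 0 0 0 0 0'
python3 - <<'E'
from fit import *
im,E=shot('wrist','w7');im=cv2.imread('pics/w7.png')
v,s=fitknob(im,E,.5651,-.1509,yaws=np.radians(np.arange(75,105,3)))
print(v[:2].round(4),np.degrees(v[2]),s);drawknob(im,v,0,E);cv2.imwrite('pics/w7f.png',im)
E
```

```text
time: 11.08
eef_pos: [0.549, -0.1812, 0.165]
tcp_rot: [0.95, 0.311, -0.0, -0.0]
contact_force: [0.2, 0.3, 0.2]
opening: 0.499
time: 11.7
eef_pos: [0.5642, -0.1502, 0.1396]
tcp_rot: [1.0, 0.0, -0.001, -0.0]
contact_force: [0.4, 0.3, -0.3]
opening: 0.602
time: 11.95
eef_pos: [0.5646, -0.1521, 0.1408]
tcp_rot: [1.0, -0.001, 0.0, 0.0]
contact_force: [-0.8, -0.4, -0.1]
opening: 0.599
[ 0.5649 -0.1509] 90.00000000000001 -2.6328001487255097
```

View pics/w7f.png

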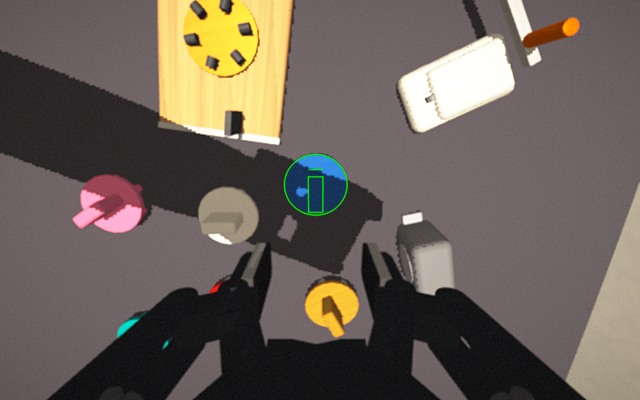

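```bash
python3 - <<'E'
from h import *
plan([.565,-.151,.025],-.1,half=False,n=3)
E
```

```text
yaw -0.1 n 3 rot [ 0.    -0.001 -0.001] q6 -0.43
'0.1 -0.4 38.6 0.000 -0.000 -0.000; 0.1 -0.4 38.6 0.000 -0.000 -0.000; 0.1 -0.4 38.6 0.000 -0.000 -0.000'
```

```bash
python3 -m crank '0 -1 38 0 0 0; 0 0 38 0 0 0; 0 0 39 0 0 0; 0 0 0 0 0 0; 0 0 0 0 0 0'; python3 -m crank '0 0 0 0 0 0; 0 0 0 0 0 0; 0 0 0 0 0 0; 0 0 0 0 0 0' -1 60
python3 - <<'E'
from fit import *
s=readout.get_state();print(s['eef_pos'],s['contact_force'],s['opening'])
im,E=shot('wrist','w8')
E
```

```text
time: 12.62
eef_pos: [0.5655, -0.1516, 0.0269]
tcp_rot: [1.0, -0.002, 0.001, 0.0]
contact_force: [0.0, -0.3, -0.3]
opening: 0.596
time: 13.12
eef_pos: [0.5646, -0.1516, 0.0284]
tcp_rot: [1.0, -0.002, -0.0, 0.001]
contact_force: [-5.7, 0.2, 11.8]
opening: 0.002
[ 0.56464963 -0.15160863  0.02841968] [-5.68871199  0.15356903 11.75683905] 0.0018527326638042726
```

View pics/w8.png

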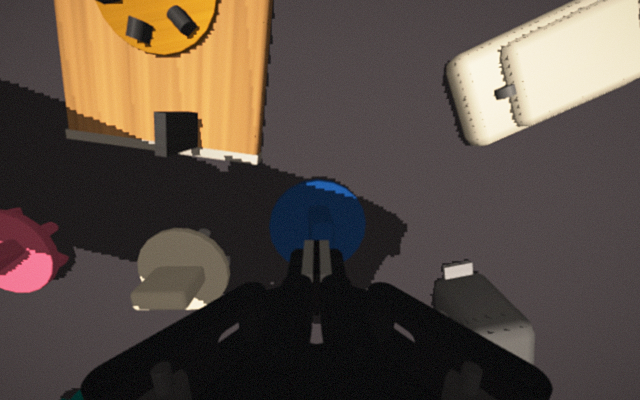

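```bash
python3 - <<'E'
from h import *
a=cv2.imread('pics/w8.png')[160:320,220:420];cv2.imwrite('pics/w8z.png',cv2.convertScaleAbs(cv2.resize(a,None,fx=4,fy=3.75,interpolation=cv2.INTER_CUBIC),alpha=2.5))
shot('scene','s8');a=cv2.imread('pics/s8.png')[120:270,180:340];cv2.imwrite('pics/s8z.png',cv2.resize(a,None,fx=4,fy=4,interpolation=cv2.INTER_CUBIC))
E
```

```text
(no output)
```

View pics/w8z.png

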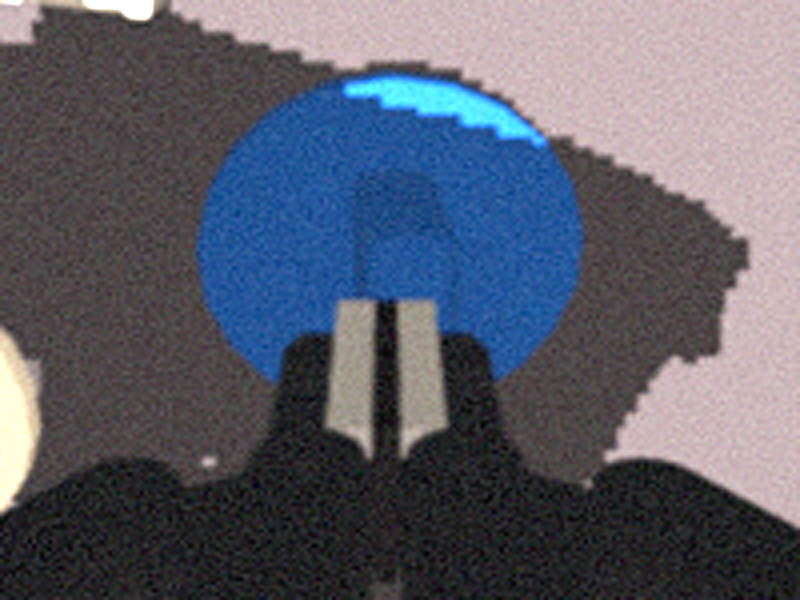

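View pics/s8z.png

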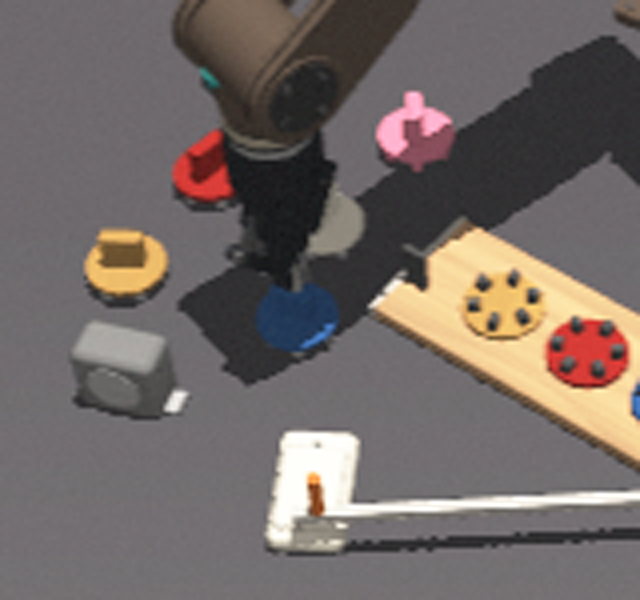

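```bash
python3 - <<'E'
from fit import *
E=ext('wrist')
print(atz('wrist',(317.5,224),.02,E))
p=readout.get_state()['eef_pos']
for z in (0,.0095,.019,.026): 
  for y in (.011,0,-.011): print(z,y,proj('wrist',p+[0,y,z],E).round(0))
im=cv2.imread('pics/w8.png');v,s=fitknob(im,E,.565,-.151,yaws=np.radians(np.arange(75,105,3)));print(v,s)
E
```

```text
[ 0.56676192 -0.14814919  0.02      ]
0 0.011 [314. 218.]
0 0 [314. 234.]
0 -0.011 [314. 248.]
0.0095 0.011 [314. 224.]
0.0095 0 [314. 240.]
0.0095 -0.011 [314. 255.]
0.019 0.011 [314. 230.]
0.019 0 [314. 247.]
0.019 -0.011 [314. 263.]
0.026 0.011 [314. 235.]
0.026 0 [314. 253.]
0.026 -0.011 [314. 269.]
[ 0.566      -0.1505      1.41871669] -2.340763071775436
```

```bash
python3 -m crank '0 0 0 0 0 0; 0 0 0 0 0 0; 0 0 0 0 0 0; 0 0 0 0 0 0' 0.2
python3 - <<'E'
from fit import *
s=readout.get_state();print(s['eef_pos'],s['contact_force'],s['opening'])
im,E=shot('wrist','w9');im=cv2.imread('pics/w9.png')
v,s=fitknob(im,E,.565,-.151,yaws=np.radians(np.arange(75,105,3)));print(v,s)
drawknob(im,v,0,E);a=im[120:360,180:460];cv2.imwrite('pics/w9z.png',cv2.convertScaleAbs(cv2.resize(a,None,fx=2.5,fy=2.5),alpha=2))
E
```

```text
time: 13.72
eef_pos: [0.5643, -0.1508, 0.025]
tcp_rot: [1.0, -0.002, -0.0, -0.0]
contact_force: [-0.6, -0.6, 0.3]
opening: 0.599
[ 0.56431551 -0.15084731  0.02500916] [-0.5648489  -0.55869621  0.3331536 ] 0.5985266988904127
[ 0.565      -0.14925     1.59079633] -2.027992405295372
```

View pics/w9z.png

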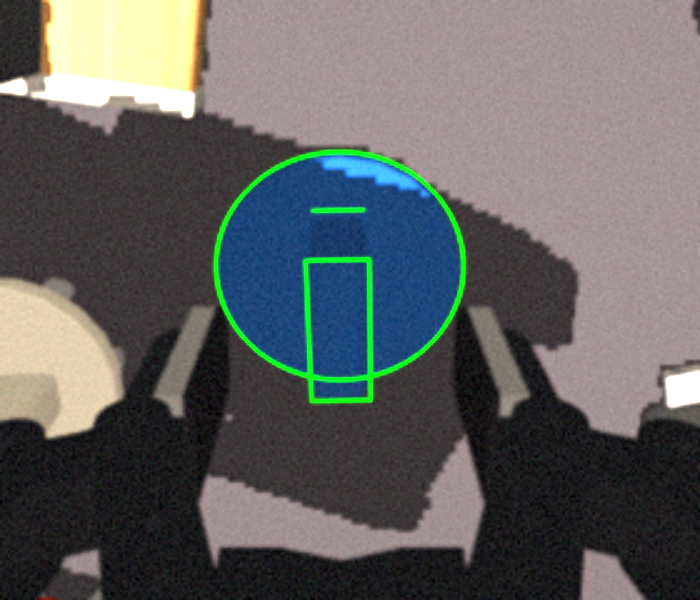

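```bash
python3 -m crank '0 0 -3 0 0 0; 0 0 0 0 0 0; 0 0 0 0 0 0; 0 0 0 0 0 0; 0 0 0 0 0 0' -1 30; python3 -m crank '0 0 -10 0 0 0; 0 0 -10 0 0 0; 0 0 0 0 0 0; 0 0 0 0 0 0'
python3 - <<'E'
from fit import *
im,E=shot('wrist','w10');shot('scene','s10')
a=cv2.imread('pics/s10.png')[120:270,180:340];cv2.imwrite('pics/s10z.png',cv2.resize(a,None,fx=4,fy=4,interpolation=cv2.INTER_CUBIC))
E
```

```text
time: 14.4
eef_pos: [0.5644, -0.1509, 0.0283]
tcp_rot: [1.0, -0.002, -0.0, -0.0]
contact_force: [-0.4, 0.9, 0.4]
opening: -0.0
time: 14.9
eef_pos: [0.5645, -0.151, 0.0486]
tcp_rot: [1.0, -0.002, 0.0, 0.0]
contact_force: [0.3, 0.1, 0.4]
opening: -0.001
```

View pics/w10.png

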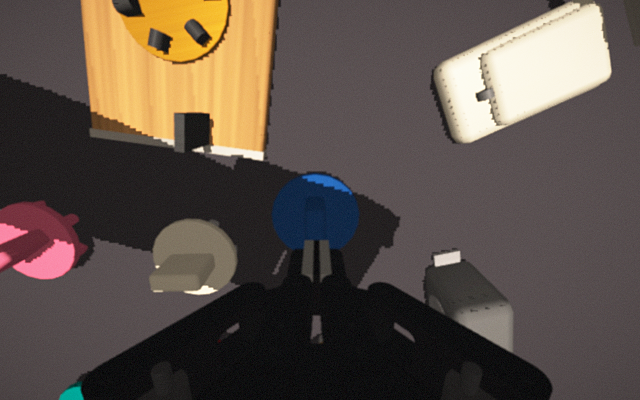

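View pics/s10z.png

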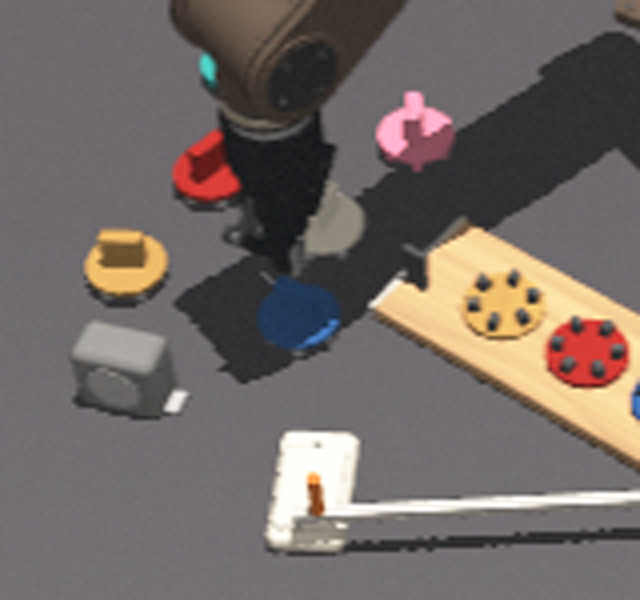

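```bash
python3 - <<'E'
from fit import *
def z(p,o=(180,120),f=4): return ((p-np.array(o))*f).round(0)
print('tcp s8',z(proj('scene',[.5646,-.1516,.0284])),'s10',z(proj('scene',[.5645,-.151,.0486])))
E=ext('scene')
f,t,b=kedges(.565,-.151,np.pi/2,0,E)
print('grip top',[z(q[0]) for q in t],'flange c',z(proj('scene',[.565,-.151,.02])))
im=cv2.imread('pics/s10.png');a=cv2.resize(im[140:220,220:300],None,fx=8,fy=8,interpolation=cv2.INTER_CUBIC)
a=cv2.convertScaleAbs(a,alpha=2.5)
for q in [f]+t+b: cv2.polylines(a,[np.round((q-[220,140]+.5)*8).astype(int)],False,(0,255,0),1)
q=(proj('scene',[.5645,-.151,.0486])-[220,140]+.5)*8;cv2.circle(a,tuple(int(v) for v in q),5,(0,255,255),2)
cv2.imwrite('pics/s10f.png',a)
im=cv2.imread('pics/s8.png');a=cv2.resize(im[140:220,220:300],None,fx=7,fy=7,interpolation=cv2.INTER_CUBIC)
cv2.imwrite('pics/s8f.png',cv2.convertScaleAbs(a,alpha=2.5))
E
```

```text
tcp s8 [290. 306.] s10 [289. 290.]
grip top [array([311., 288.]), array([274., 272.]), array([264., 284.]), array([302., 300.])] flange c [292. 313.]
```

View pics/s10f.png

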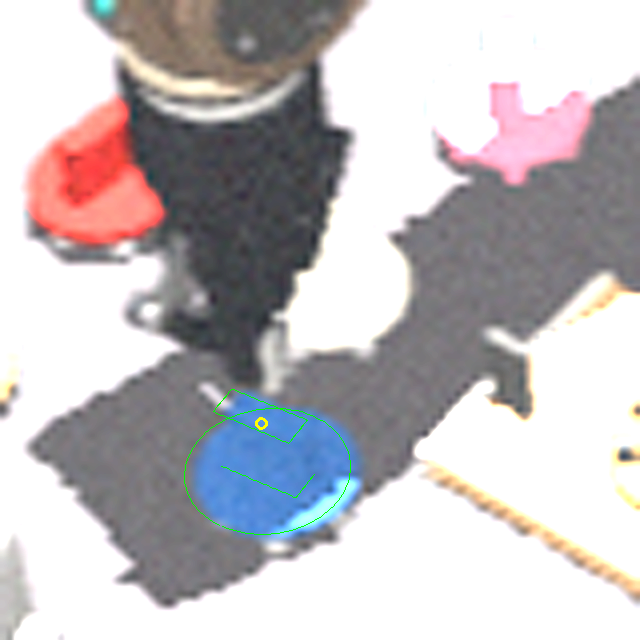

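View pics/s8f.png

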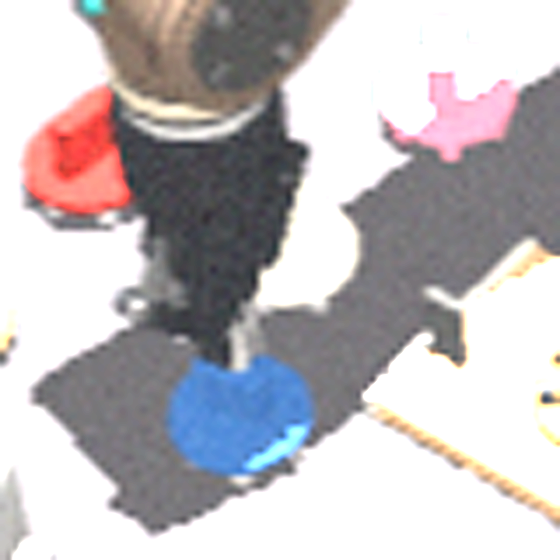

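```bash
python3 - <<'E'
from fit import *
shot('side','d10')
for z in (.0486,.06,.07,.08,.09): print(z,proj('scene',[.5645,-.151,z]).round(1),proj('side',[.5645,-.151,z]).round(1))
im=cv2.imread('pics/d10.png');a=cv2.resize(im[180:300,330:450],None,fx=6,fy=6,interpolation=cv2.INTER_CUBIC);a=cv2.convertScaleAbs(a,alpha=2)
for z in (.0486,.07,.09):
  q=(proj('side',[.5645,-.151,z])-[330,180]+.5)*6;cv2.circle(a,tuple(int(v) for v in q),4,(0,255,255),1)
cv2.imwrite('pics/d10f.png',a)
E
```

```text
0.0486 [252.2 192.4] [383.3 254. ]
0.06 [251.9 190.1] [383.8 250.9]
0.07 [251.6 188.1] [384.3 248.2]
0.08 [251.3 186. ] [384.8 245.4]
0.09 [251.  183.9] [385.3 242.6]
```

View pics/d10f.png

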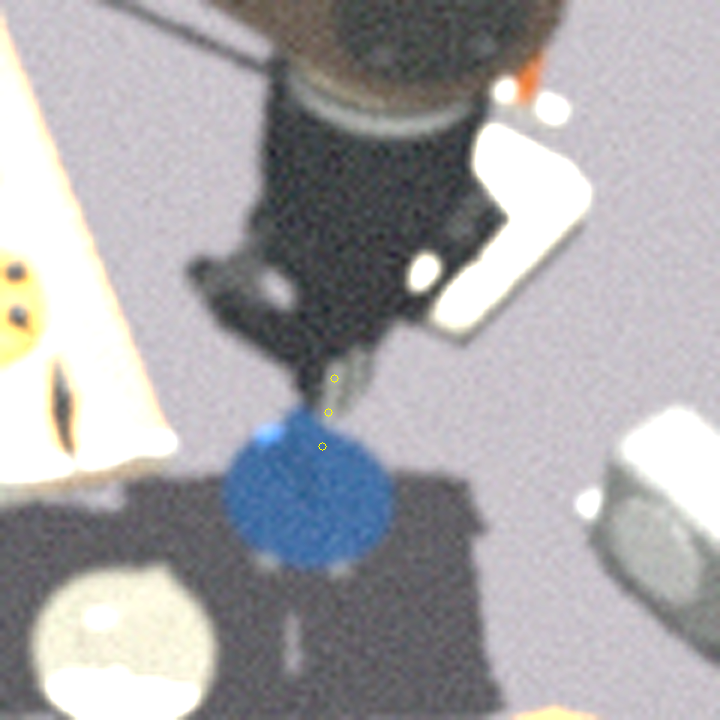

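```bash
python3 -m crank '0 0 0 0 0 0; 0 0 0 0 0 0; 0 0 0 0 0 0' 0.2 60; python3 -m crank '0 0 14 0 0 0; 0 0 14 0 0 0; 0 0 7 0 0 0; 0 0 6 0 0 0; 0 0 0 0 0 0';  python3 -m crank '0 0 0 0 0 0; 0 0 0 0 0 0; 0 0 0 0 0 0; 0 0 0 0 0 0' -1 60
python3 - <<'E'
from fit import *
im,E=shot('wrist','w11')
E
```

```text
time: 15.42
eef_pos: [0.5644, -0.1509, 0.0482]
tcp_rot: [1.0, -0.002, -0.0, -0.0]
contact_force: [-0.3, 0.5, -0.1]
opening: 0.6
time: 16.05
eef_pos: [0.5641, -0.1508, 0.0067]
tcp_rot: [1.0, -0.002, -0.001, -0.0]
contact_force: [-0.3, 0.4, 0.4]
opening: 0.604
time: 16.55
eef_pos: [0.5648, -0.1511, 0.0079]
tcp_rot: [1.0, -0.002, 0.0, 0.0]
contact_force: [-0.8, 0.8, 2.6]
opening: 0.15
```

View pics/w11.png

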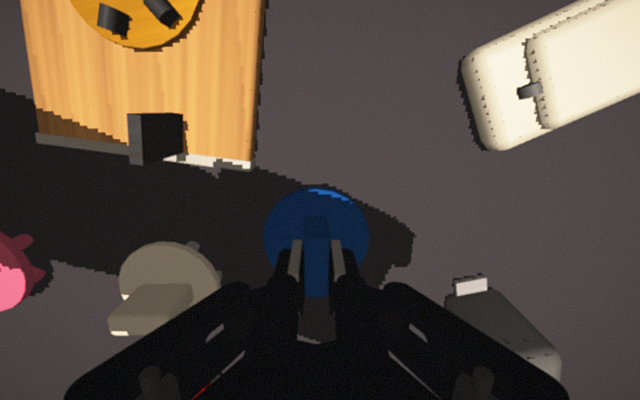

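```bash
python3 -m crank '0 0 -40 0 0 0; 0 0 -40 0 0 0; 0 0 -30 0 0 0; 0 0 0 0 0 0'; python3 - <<'E'
from fit import *
plan([.5010,.1612,.12],-19.4,half=False)
E
```

```text
time: 17.1
eef_pos: [0.5662, -0.1517, 0.1198]
tcp_rot: [1.0, -0.002, 0.003, 0.001]
contact_force: [-0.1, -0.2, -2.1]
opening: 0.146
yaw -19.4 n 6 rot [ 0.002 -0.006  0.335] q6 -0.43
'-11.1 -52.1 -0.2 0.000 -0.001 0.056; -14.0 -51.4 -0.2 0.000 -0.001 0.056; -16.8 -50.5 -0.2 0.000 -0.001 0.056; -19.6 -49.5 -0.1 0.000 -0.001 0.056; -22.3 -48.4 -0.1 0.000 -0.001 0.056'
'-25.0 -47.0 -0.1 0.000 -0.001 0.056'
```

```bash
python3 -m crank '-11 -52 0 0 0 0.056; -14 -51 0 0 0 0.056; -17 -50 0 0 0 0.056; -20 -50 0 0 0 0.056; -22 -48 0 0 0 0.056'; python3 -m crank '-25 -47 0 0 0 0.056; 0 0 0 0 0 0; 0 0 0 0 0 0; 0 0 0 0 0 0'
python3 - <<'E'
from fit import *
im,E=shot('wrist','w12')
plan([.5010,.1612,.075],-19.4,half=False,n=2)
E
```

```text
time: 17.73
eef_pos: [0.5077, 0.1104, 0.1146]
tcp_rot: [0.99, -0.143, -0.002, 0.0]
contact_force: [0.6, -0.0, -2.4]
opening: 0.145
time: 18.23
eef_pos: [0.499, 0.1599, 0.1164]
tcp_rot: [0.985, -0.17, -0.001, 0.0]
contact_force: [0.4, -0.6, -1.9]
opening: 0.147
yaw -19.4 n 2 rot [ 0.001  0.001 -0.003] q6 0.46
'0.6 -1.0 20.8 0.000 0.000 -0.002; 0.6 -1.0 20.8 0.000 0.000 -0.002'
```

View pics/w12.png

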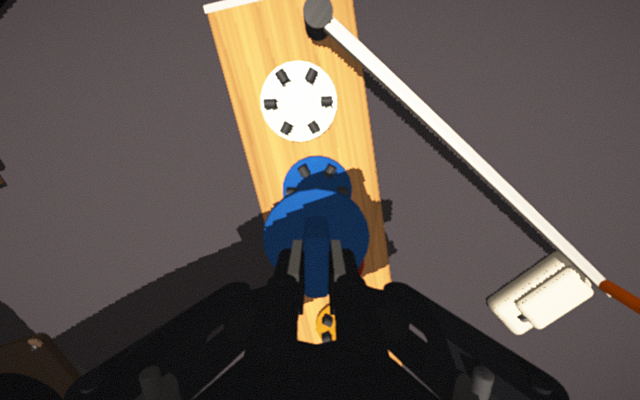

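```bash
cat >> fit.py <<'E'
def inhand(name,zoff=.0079,draw=None):
    s=readout.get_state();im,E=shot('wrist',name);im=cv2.imread(f'pics/{name}.png')
    p=s['eef_pos'];Rm=R.from_quat(s['tcp_rot']).as_matrix();yaw=np.arctan2(Rm[1,0],Rm[0,0])+np.pi/2
    v,sc=fitknob(im,E,p[0],p[1],zb=p[2]-zoff,yaws=yaw+np.radians([-6,-3,0,3,6]))
    d=Rm.T@np.array([v[0]-p[0],v[1]-p[1],0])
    print('knob',v[:2].round(4),'rel tool mm',(d*1000).round(1)[:2],'yaw err',np.degrees(v[2]-yaw).round(1),'yaw',np.degrees(v[2]).round(1),sc)
    drawknob(im,v,p[2]-zoff,E);cv2.imwrite(f'pics/{name}f.png',cv2.convertScaleAbs(im[120:320,200:440],alpha=2))
    return v
E
python3 - <<'E'
from fit import *
inhand('w13')
E
```

```text
knob [0.5002 0.1613] rel tool mm [ 0.4 -1.7] yaw err -6.0 yaw 64.4 -2.4487806129455567
```

View pics/w13f.png

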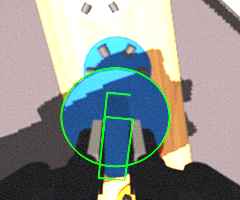

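```bash
python3 - <<'E'
from fit import *
plan([.5006,.1601,.052],-19.4,half=False,n=2)
E
```

```text
yaw -19.4 n 2 rot [ 0.     0.    -0.003] q6 0.46
'0.6 -0.3 32.5 0.000 0.000 -0.002; 0.6 -0.3 32.5 0.000 0.000 -0.002'
```

```bash
python3 -m crank '0.6 -0.3 32 0 0 -0.002; 0.6 -0.3 33 0 0 -0.002; 0 0 0 0 0 0; 0 0 0 0 0 0; 0 0 0 0 0 0'
python3 - <<'E'
from fit import *
inhand('w14')
plan([.5006,.1601,.030],-19.4,half=False,n=4)
shot('side','d14');a=cv2.imread('pics/d14.png')[130:270,250:390];cv2.imwrite('pics/d14z.png',cv2.resize(a,None,fx=4,fy=4,interpolation=cv2.INTER_CUBIC))
E
```

```text
time: 18.95
eef_pos: [0.502, 0.1612, 0.0542]
tcp_rot: [0.986, -0.167, 0.002, -0.001]
contact_force: [-0.2, 0.4, -2.2]
opening: 0.146
knob [0.5045 0.1662] rel tool mm [ 0.7 -5.5] yaw err 1.4 yaw 72.2 -2.419037085175514
yaw -19.4 n 4 rot [-0.001 -0.003  0.002] q6 0.45
'-0.2 0.4 6.0 -0.000 -0.001 0.001; -0.2 0.4 6.0 -0.000 -0.001 0.001; -0.2 0.4 6.0 -0.000 -0.001 0.001; -0.2 0.4 6.0 -0.000 -0.001 0.001'
```

View pics/d14z.png

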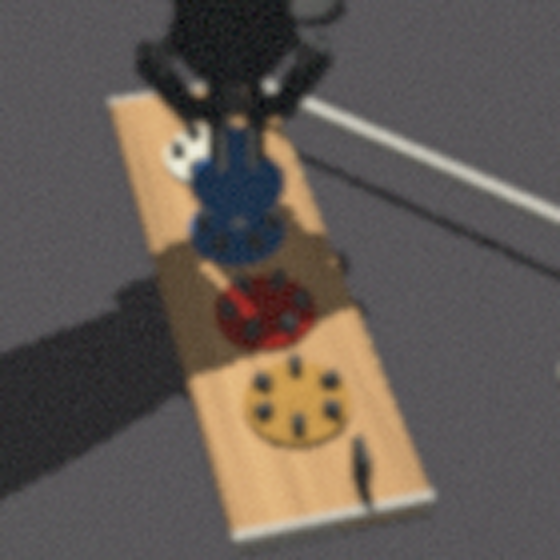

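```bash
python3 -m crank '-0.4 0.6 6 0 0 0.001; -0.4 0.6 6 0 0 0.001; 0 0 0 0 0 0; 0 0 0 0 0 0'; python3 -m crank '0 0 4 0 0 0; 0 0 4 0 0 0; 0 0 0 0 0 0; 0 0 0 0 0 0'; python3 -m crank '0 0 3 0 0 0; 0 0 3 0 0 0; 0 0 0 0 0 0; 0 0 0 0 0 0'
```

```text
time: 19.55
eef_pos: [0.4992, 0.1603, 0.0401]
tcp_rot: [0.986, -0.168, -0.0, 0.0]
contact_force: [0.1, -0.5, -2.1]
opening: 0.15
time: 20.05
eef_pos: [0.4993, 0.1603, 0.0323]
tcp_rot: [0.986, -0.168, -0.0, 0.0]
contact_force: [-0.6, 0.3, -1.0]
opening: 0.146
time: 20.55
eef_pos: [0.4997, 0.1605, 0.0287]
tcp_rot: [0.986, -0.168, -0.0, 0.0]
contact_force: [-6.2, -1.4, 11.3]
opening: 0.149
```

```bash
python3 -m crank '0 0 2 0 0 0; 0 0 0 0 0 0; 0 0 0 0 0 0'; python3 -m crank '0 0 -2 0 0 0; 0 0 0 0 0 0; 0 0 0 0 0 0' 0;  python3 -m crank '0 0 -40 0 0 0; 0 0 -40 0 0 0; 0 0 -40 0 0 0; 0 0 0 0 0 0; 0 0 0 0 0 0'
python3 - <<'E'
from fit import *
im,E=shot('wrist','w15');im=cv2.imread('pics/w15.png')
v,s=fitknob(im,E,.5010,.1612,zb=.021,yaws=np.radians(np.arange(55,85,3)));print(v[:2],np.degrees(v[2]),s)
drawknob(im,v,.021,E);cv2.imwrite('pics/w15f.png',im)
plan([.5844,-.3079,.15],111.4-90,half=False)
E
```

```text
time: 20.92
eef_pos: [0.4998, 0.1605, 0.0287]
tcp_rot: [0.986, -0.168, -0.001, 0.0]
contact_force: [-11.2, -2.0, 22.5]
opening: 0.147
time: 21.3
eef_pos: [0.4991, 0.1603, 0.0259]
tcp_rot: [0.986, -0.168, -0.0, 0.0]
contact_force: [-0.7, 0.4, -0.9]
opening: 0.498
time: 21.92
eef_pos: [0.4986, 0.1602, 0.1452]
tcp_rot: [0.986, -0.168, -0.001, 0.0]
contact_force: [-0.1, -0.6, -0.5]
opening: 0.501
[0.5005  0.16045] 70.70816881947671 -2.636181770563126
yaw 21.4 n 8 rot [ 0.     0.003 -0.712] q6 0.46
'29.6 51.6 -0.7 0.000 0.000 -0.089; 24.9 54.0 -0.7 0.000 0.000 -0.089; 20.0 56.0 -0.7 0.000 0.000 -0.089; 14.9 57.6 -0.7 0.000 0.000 -0.089; 9.7 58.7 -0.7 0.000 0.000 -0.089'
'4.5 59.3 -0.7 0.000 0.000 -0.089; -0.8 59.5 -0.7 0.000 0.000 -0.089; -6.1 59.2 -0.7 0.000 0.000 -0.089'
```

View pics/w15f.png

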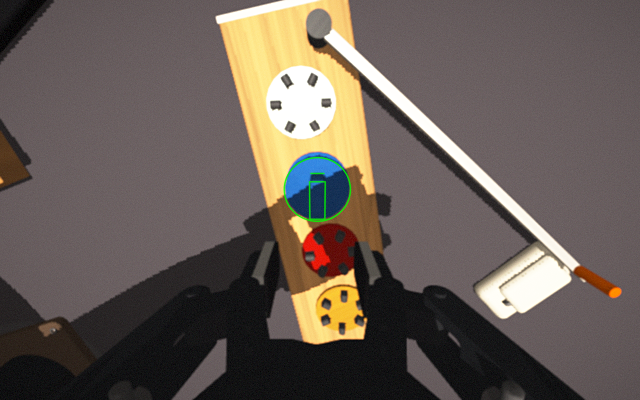

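```bash
python3 -m crank '30 52 0 0 0 -0.089; 25 54 0 0 0 -0.089; 20 56 0 0 0 -0.089; 15 58 0 0 0 -0.089; 10 59 0 0 0 -0.089'; python3 -m crank '4 59 0 0 0 -0.089; -1 59 0 0 0 -0.089; -6 59 0 0 0 -0.089; 0 0 0 0 0 0; 0 0 0 0 0 0' 0.2; python3 -m crank '0 0 0 0 0 0'
python3 - <<'E'
from fit import *
im,E=shot('wrist','w16');im=cv2.imread('pics/w16.png')
v,s=fitknob(im,E,.5844,-.3079,yaws=np.radians(np.arange(95,130,3)));print(v[:2],np.degrees(v[2]),s)
drawknob(im,v,0,E);cv2.imwrite('pics/w16f.png',im)
plan([v[0],v[1],.007],np.degrees(v[2])-90,half=False,n=5)
E
```

```text
time: 22.6
eef_pos: [0.5529, -0.1348, 0.144]
tcp_rot: [0.998, 0.055, -0.002, -0.001]
contact_force: [1.7, 0.1, 0.8]
opening: 0.503
time: 23.22
eef_pos: [0.5846, -0.3071, 0.1439]
tcp_rot: [0.983, 0.185, -0.001, -0.002]
contact_force: [-0.0, 0.7, -0.0]
opening: 0.599
time: 23.35
eef_pos: [0.5852, -0.3062, 0.1453]
tcp_rot: [0.982, 0.187, -0.001, -0.001]
contact_force: [-0.5, -0.2, 0.3]
opening: 0.603
[ 0.58465 -0.30915] 126.56760551217295 -2.2610745179653167
yaw 36.6 n 5 rot [-0.001  0.    -0.263] q6 -1.01
'-0.3 0.5 27.8 -0.000 0.000 -0.053; -0.4 0.5 27.8 -0.000 0.000 -0.053; -0.4 0.5 27.8 -0.000 0.000 -0.053; -0.4 0.4 27.8 -0.000 0.000 -0.053; -0.4 0.4 27.8 -0.000 0.000 -0.053'
```

View pics/w16f.png

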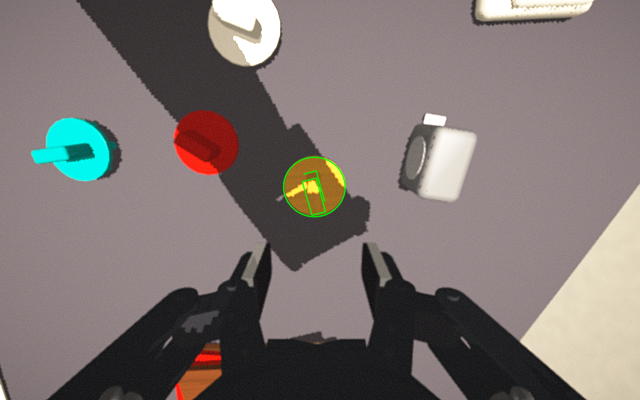

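```bash
python3 - <<'E'
from fit import *
im=cv2.imread('pics/w16.png');E=ext('wrist')
a=cv2.resize(im[140:235,265:365],None,fx=6,fy=6,interpolation=cv2.INTER_CUBIC);a=cv2.convertScaleAbs(a,alpha=1.8)
b=a.copy()
f,t,bb=kedges(.5845,-.3085,np.radians(111.4),0,E)
for q in [f]+t+bb: cv2.polylines(b,[np.round((q-[265,140]+.5)*6).astype(int)],False,(255,0,0),1)
cv2.imwrite('pics/w16z.png',np.hstack([a,b])[:, :1200][::1,::1] if 0 else np.vstack([a[:300*2:1],]) )
cv2.imwrite('pics/w16y.png',b)
E
```

```text
(no output)
```

View pics/w16y.png

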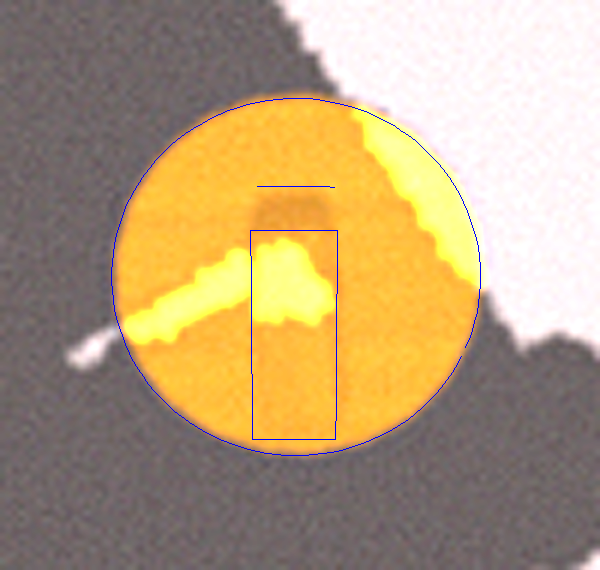

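```bash
python3 - <<'E'
from fit import *
plan([.5845,-.3085,.007],21.4,half=False,n=4)
E
```

```text
yaw 21.4 n 4 rot [-0.001  0.001  0.002] q6 -1.01
'-0.4 0.5 34.7 -0.000 0.000 0.001; -0.4 0.5 34.7 -0.000 0.000 0.001; -0.4 0.5 34.7 -0.000 0.000 0.001; -0.4 0.5 34.7 -0.000 0.000 0.001'
```

```bash
python3 -m crank '-0.4 0.5 34 0 0 0; -0.4 0.5 34 0 0 0; -0.4 0.5 35 0 0 0; -0.4 0.5 35 0 0 0; 0 0 0 0 0 0'; python3 -m crank '0 0 0 0 0 0; 0 0 0 0 0 0; 0 0 0 0 0 0; 0 0 0 0 0 0; 0 0 0 0 0 0' -1 60;  python3 -m crank '0 0 -40 0 0 0; 0 0 -40 0 0 0; 0 0 -30 0 0 0; 0 0 0 0 0 0'
python3 - <<'E'
from fit import *
inhand('w17')
plan([.4768,-.0062,.12],9.7,half=False)
E
```

```text
time: 24.02
eef_pos: [0.5825, -0.3074, 0.0048]
tcp_rot: [0.982, 0.187, -0.003, -0.003]
contact_force: [0.6, 0.2, 0.1]
opening: 0.6
time: 24.65
eef_pos: [0.5863, -0.3112, 0.0109]
tcp_rot: [0.983, 0.186, 0.001, 0.001]
contact_force: [-0.3, 1.4, 5.7]
opening: 0.146
time: 25.15
eef_pos: [0.5865, -0.3118, 0.1217]
tcp_rot: [0.983, 0.186, 0.002, 0.003]
contact_force: [-0.0, 0.4, -1.8]
opening: 0.142
knob [ 0.586 -0.308] rel tool mm [ 0.9 -3.7] yaw err 0.3 yaw 111.7 -2.591208253502846
yaw 9.7 n 6 rot [ 0.002 -0.001  0.205] q6 -1.01
'1.7 -53.8 -0.3 0.000 -0.000 0.034; -0.1 -53.9 -0.2 0.000 -0.000 0.034; -1.9 -53.8 -0.2 0.000 -0.000 0.034; -3.8 -53.7 -0.2 0.000 -0.000 0.034; -5.6 -53.6 -0.2 0.000 -0.000 0.034'
'-7.4 -53.4 -0.2 0.000 -0.000 0.034'
```

View pics/w17f.png

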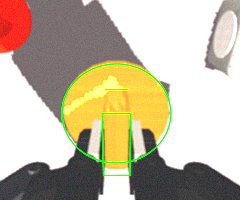

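```bash
python3 - <<'E'
from fit import *
plan([.4774,-.0095,.12],9.7,half=False)
E
```

```text
yaw 9.7 n 6 rot [ 0.002 -0.001  0.205] q6 -1.01
'1.6 -53.3 -0.3 0.000 -0.000 0.034; -0.2 -53.3 -0.2 0.000 -0.000 0.034; -2.0 -53.3 -0.2 0.000 -0.000 0.034; -3.8 -53.2 -0.2 0.000 -0.000 0.034; -5.6 -53.0 -0.2 0.000 -0.000 0.034'
'-7.4 -52.8 -0.2 0.000 -0.000 0.034'
```

```bash
python3 -m crank '1.6 -53 0 0 0 0.034; 0 -53 0 0 0 0.034; -2 -53 0 0 0 0.034; -4 -53 0 0 0 0.034; -5.6 -53 0 0 0 0.034'; python3 -m crank '-7.4 -53 0 0 0 0.034; 0 0 0 0 0 0; 0 0 0 0 0 0; 0 0 0 0 0 0; 0 0 0 0 0 0'
python3 - <<'E'
from fit import *
inhand('w18',.0095)
plan([.4774,-.0095,.055],9.7,half=False,n=2)
E
```

```text
time: 25.82
eef_pos: [0.4929, -0.0585, 0.1155]
tcp_rot: [0.995, 0.101, -0.002, -0.001]
contact_force: [0.5, 1.0, -2.1]
opening: 0.148
time: 26.45
eef_pos: [0.4777, -0.011, 0.1181]
tcp_rot: [0.996, 0.084, -0.0, -0.0]
contact_force: [-0.0, -0.7, -2.2]
opening: 0.141
knob [ 0.4774 -0.007 ] rel tool mm [ 0.4 -4. ] yaw err -6.0 yaw 93.7 -2.259865570068359
yaw 9.7 n 2 rot [-0.     0.    -0.001] q6 -0.4
'-0.0 -0.7 31.6 -0.000 0.000 -0.000; -0.0 -0.7 31.6 -0.000 0.000 -0.000'
```

View pics/w18.png

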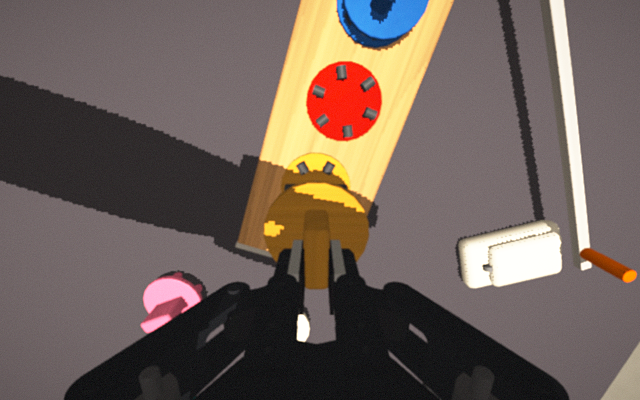

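```bash
python3 -m crank '0 -1 31 0 0 0; 0 0 32 0 0 0; 0 0 0 0 0 0; 0 0 0 0 0 0'; python3 -m crank '0 0 6 0 0 0; 0 0 5 0 0 0; 0 0 0 0 0 0; 0 0 0 0 0 0'; python3 -m crank '0 0 4 0 0 0; 0 0 4 0 0 0; 0 0 0 0 0 0; 0 0 0 0 0 0'
```

```text
time: 27.0
eef_pos: [0.4782, -0.0095, 0.0564]
tcp_rot: [0.996, 0.085, 0.001, 0.0]
contact_force: [0.2, 0.0, -1.7]
opening: 0.146
time: 27.5
eef_pos: [0.4773, -0.0091, 0.0444]
tcp_rot: [0.996, 0.085, 0.0, 0.0]
contact_force: [0.6, -0.7, -1.7]
opening: 0.144
time: 28.0
eef_pos: [0.4772, -0.0091, 0.0362]
tcp_rot: [0.996, 0.085, -0.0, -0.0]
contact_force: [-0.2, 0.2, -1.4]
opening: 0.145
```

```bash
python3 -m crank '0 0 3 0 0 0; 0 0 3 0 0 0; 0 0 0 0 0 0; 0 0 0 0 0 0';python3 -m crank '0 0 3 0 0 0; 0 0 2 0 0 0; 0 0 0 0 0 0; 0 0 0 0 0 0'
```

```text
time: 28.5
eef_pos: [0.4776, -0.0091, 0.0319]
tcp_rot: [0.996, 0.085, -0.0, -0.0]
contact_force: [-3.7, 1.5, 8.7]
opening: 0.143
time: 29.0
eef_pos: [0.4779, -0.0091, 0.0316]
tcp_rot: [0.996, 0.085, -0.002, -0.0]
contact_force: [-17.8, 3.3, 38.2]
opening: 0.147
```

```bash
python3 -m crank '0 0 -4 0 0 0; 0 0 0 0 0 0'; python3 -m crank '0 0 0 0 0 0; 0 0 0 0 0 0; 0 0 0 0 0 0' 0;  python3 -m crank '0 0 -40 0 0 0; 0 0 -40 0 0 0; 0 0 -40 0 0 0; 0 0 0 0 0 0; 0 0 0 0 0 0'
python3 - <<'E'
from fit import *
im,E=shot('wrist','w19');im=cv2.imread('pics/w19.png')
v,s=fitknob(im,E,.4768,-.0062,zb=.021,yaws=np.radians(np.arange(85,115,3)));print(v[:2],np.degrees(v[2]),s)
drawknob(im,v,.021,E);cv2.imwrite('pics/w19f.png',im)
plan([.4658,-.1871,.15],-85,half=False);plan([.4607,-.3063,.15],167.4-90,half=False)
E
```

```text
time: 29.25
eef_pos: [0.4783, -0.0091, 0.0318]
tcp_rot: [0.996, 0.085, 0.001, 0.0]
contact_force: [-5.4, 2.0, 13.8]
opening: 0.145
time: 29.62
eef_pos: [0.477, -0.0091, 0.0289]
tcp_rot: [0.996, 0.085, -0.0, -0.0]
contact_force: [-0.0, -0.4, -0.3]
opening: 0.498
time: 30.25
eef_pos: [0.4767, -0.009, 0.1484]
tcp_rot: [0.996, 0.085, -0.001, -0.0]
contact_force: [-0.4, 0.2, -0.3]
opening: 0.502
[ 0.4768  -0.00595] 94.0 -2.2664783442020418
yaw -85 n 10 rot [1.000e-03 3.000e-03 1.654e+00] q6 -0.4
'-4.0 17.4 -0.2 0.000 0.000 0.165; -1.1 17.8 -0.2 0.000 0.000 0.165; 1.8 17.8 -0.2 0.000 0.000 0.165; 4.7 17.2 -0.2 0.000 0.000 0.165; 7.5 16.2 -0.2 0.000 0.000 0.165'
'10.1 14.8 -0.2 0.000 0.000 0.165; 12.4 12.9 -0.2 0.000 0.000 0.165; 14.3 10.7 -0.2 0.000 0.000 0.165; 15.9 8.2 -0.2 0.000 0.000 0.165; 17.0 5.5 -0.2 0.000 0.000 0.165'
yaw 77.4 n 7 rot [-0.003  0.002 -1.181] q6 -0.4
'-9.4 41.5 -0.4 -0.000 0.000 -0.169; -16.2 39.3 -0.3 -0.000 0.000 -0.169; -22.6 36.1 -0.3 -0.000 0.000 -0.169; -28.3 31.8 -0.3 -0.000 0.000 -0.169; -33.2 26.6 -0.3 -0.000 0.000 -0.169'
'-37.2 20.6 -0.3 -0.000 0.000 -0.169; -40.2 14.1 -0.3 -0.000 0.000 -0.169'
```

View pics/w19f.png

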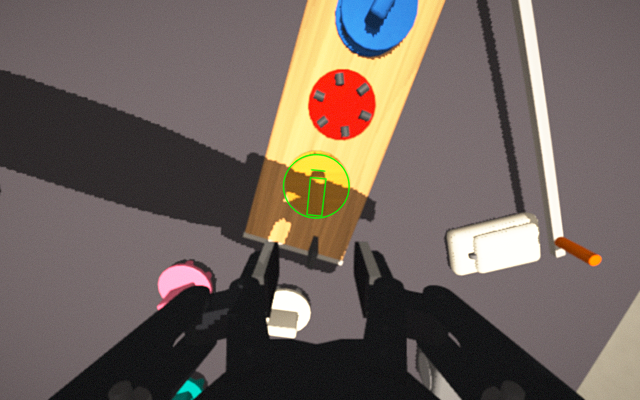

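```bash
python3 -m crank '-9 41 0 0 0 -0.169; -16 39 0 0 0 -0.169; -23 36 0 0 0 -0.169; -28 32 0 0 0 -0.169; -33 27 0 0 0 -0.169'; python3 -m crank '-37 21 0 0 0 -0.169; -40 14 0 0 0 -0.169; 0 0 0 0 0 0; 0 0 0 0 0 0; 0 0 0 0 0 0' 0.2
cat >> fit.py <<'E'
def look(name,x,y,yaw,zb=0.,rng=12,crop=60,fx=5):
    im,E=shot('wrist',name);im=cv2.imread(f'pics/{name}.png')
    v,s=fitknob(im,E,x,y,zb=zb,yaws=np.radians(yaw+np.arange(-rng,rng+1,3)));print('fit',v[:2].round(4),np.degrees(v[2]).round(1),s)
    c=proj('wrist',[x,y,zb+.03],E);o=np.maximum((c-crop).astype(int),0)
    a=cv2.resize(im[o[1]:o[1]+2*crop,o[0]:o[0]+2*crop],None,fx=fx,fy=fx,interpolation=cv2.INTER_CUBIC);a=cv2.convertScaleAbs(a,alpha=1.7)
    f,t,b=kedges(*v,zb,E)
    for q in [f]+t+b: cv2.polylines(a,[np.round((q-o+.5)*fx).astype(int)],False,(255,0,255),1)
    cv2.imwrite(f'pics/{name}f.png',a);return v
E
python3 - <<'E'
from fit import *
v=look('w20',.4607,-.3063,167.4)
plan([v[0],v[1],.008],167.4-90,half=False,n=4)
E
```

```text
time: 30.92
eef_pos: [0.4659, -0.2215, 0.1471]
tcp_rot: [0.873, 0.488, -0.001, -0.002]
contact_force: [0.8, -0.2, -0.1]
opening: 0.5
time: 31.55
eef_pos: [0.4632, -0.3042, 0.1485]
tcp_rot: [0.78, 0.626, -0.0, -0.001]
contact_force: [0.1, -0.4, -0.0]
opening: 0.602
fit [ 0.4607 -0.3066] 170.8 -2.3721456706523893
yaw 77.4 n 4 rot [-0.001 -0.001  0.003] q6 -2.12
'-0.7 -0.5 35.2 -0.000 -0.000 0.001; -0.7 -0.5 35.2 -0.000 -0.000 0.001; -0.7 -0.5 35.2 -0.000 -0.000 0.001; -0.7 -0.5 35.2 -0.000 -0.000 0.001'
```

View pics/w20f.png

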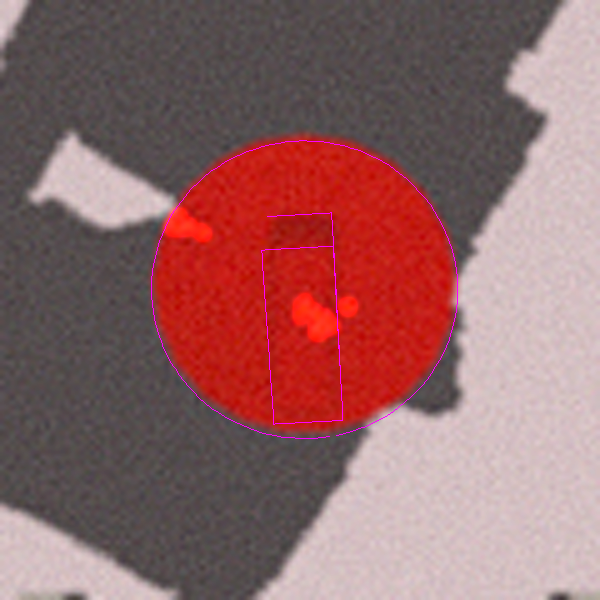

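View pics/w20.png

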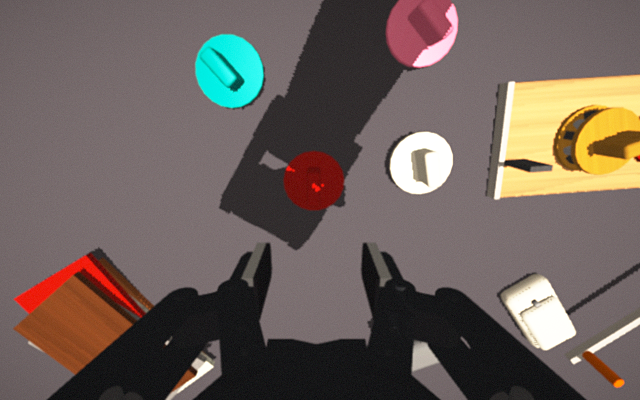

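```bash
python3 -m crank '-0.7 -0.5 35 0 0 0; -0.7 -0.5 35 0 0 0; -0.7 -0.5 35 0 0 0; -0.7 -0.5 36 0 0 0; 0 0 0 0 0 0'; python3 -m crank '0 0 0 0 0 0; 0 0 0 0 0 0; 0 0 0 0 0 0; 0 0 0 0 0 0; 0 0 0 0 0 0' -1 60;  python3 -m crank '0 0 -40 0 0 0; 0 0 -40 0 0 0; 0 0 -30 0 0 0; 0 0 0 0 0 0; 0 0 0 0 0 0'
python3 - <<'E'
from fit import *
inhand('w21')
plan([.4887,.0782,.12],47.7,half=False)
E
```

```text
time: 32.22
eef_pos: [0.4588, -0.3051, 0.0054]
tcp_rot: [0.78, 0.626, -0.0, -0.004]
contact_force: [-0.1, -0.1, 1.7]
opening: 0.601
time: 32.85
eef_pos: [0.4622, -0.3089, 0.0104]
tcp_rot: [0.78, 0.626, 0.0, 0.002]
contact_force: [0.4, 1.3, 7.0]
opening: 0.144
time: 33.48
eef_pos: [0.4598, -0.3072, 0.1166]
tcp_rot: [0.78, 0.626, -0.0, -0.001]
contact_force: [0.5, -0.1, -1.2]
opening: 0.149
knob [ 0.4561 -0.3067] rel tool mm [-0.3 -3.8] yaw err -5.7 yaw 161.8 -2.411847987771034
yaw 47.7 n 7 rot [-0.004 -0.001  0.52 ] q6 -2.13
'54.6 -7.8 -0.4 -0.001 -0.000 0.074; 53.9 -11.9 -0.4 -0.001 -0.000 0.074; 52.9 -15.8 -0.5 -0.001 -0.000 0.074; 51.5 -19.7 -0.5 -0.001 -0.000 0.074; 49.9 -23.5 -0.5 -0.001 -0.000 0.074'
'48.0 -27.1 -0.5 -0.001 -0.000 0.074; 45.9 -30.6 -0.5 -0.001 -0.000 0.074'
```

View pics/w21f.png

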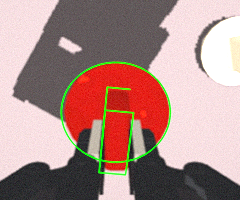

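```bash
python3 - <<'E'
from fit import *
plan([.4906,.0765,.12],47.7,half=False)
E
```

```text
yaw 47.7 n 7 rot [-0.004 -0.001  0.52 ] q6 -2.13
'54.4 -7.5 -0.4 -0.001 -0.000 0.074; 53.7 -11.5 -0.4 -0.001 -0.000 0.074; 52.7 -15.5 -0.5 -0.001 -0.000 0.074; 51.4 -19.4 -0.5 -0.001 -0.000 0.074; 49.8 -23.1 -0.5 -0.001 -0.000 0.074'
'48.0 -26.8 -0.5 -0.001 -0.000 0.074; 45.9 -30.3 -0.5 -0.001 -0.000 0.074'
```

```bash
python3 -m crank '54 -7.5 -1 0 0 0.074; 54 -11.5 -1 0 0 0.074; 53 -15.5 -1 0 0 0.074; 51 -19.5 0 0 0 0.074; 50 -23 0 0 0 0.074'; python3 -m crank '48 -27 0 0 0 0.074; 46 -30 0 0 0 0.074; 0 0 0 0 0 0; 0 0 0 0 0 0; 0 0 0 0 0 0'
python3 - <<'E'
from fit import *
inhand('w22',.0095)
plan([.4906,.0765,.055],47.7,half=False,n=2)
E
```

```text
time: 34.15
eef_pos: [0.4814, -0.0323, 0.1192]
tcp_rot: [0.882, 0.471, -0.001, -0.001]
contact_force: [0.4, 0.7, -1.5]
opening: 0.143
time: 34.78
eef_pos: [0.4911, 0.0743, 0.1205]
tcp_rot: [0.914, 0.405, -0.001, -0.0]
contact_force: [-0.8, -0.3, -1.4]
opening: 0.145
knob [0.4891 0.0773] rel tool mm [ 0.9 -3.5] yaw err 5.4 yaw 143.2 -2.493264400959015
yaw 47.7 n 2 rot [-0.001  0.001  0.001] q6 -0.89
'0.7 -1.0 32.9 -0.000 0.000 0.000; 0.6 -1.0 32.9 -0.000 0.000 0.000'
```

View pics/w22.png

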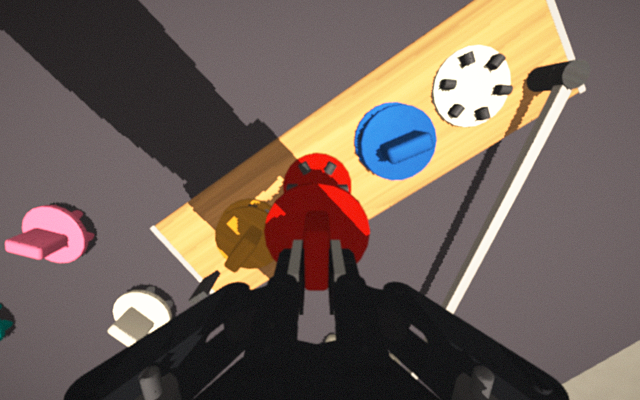

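```bash
python3 -m crank '0.6 -1 33 0 0 0; 0.6 -1 33 0 0 0; 0 0 0 0 0 0; 0 0 0 0 0 0; 0 0 0 0 0 0'; python3 -m crank '0 0 6 0 0 0; 0 0 5 0 0 0; 0 0 0 0 0 0; 0 0 0 0 0 0'; python3 -m crank '0 0 4 0 0 0; 0 0 4 0 0 0; 0 0 0 0 0 0; 0 0 0 0 0 0'
```

```text
time: 35.45
eef_pos: [0.4924, 0.0773, 0.0572]
tcp_rot: [0.914, 0.405, 0.002, 0.001]
contact_force: [-0.3, -0.3, -1.0]
opening: 0.146
time: 35.95
eef_pos: [0.4908, 0.0777, 0.0442]
tcp_rot: [0.914, 0.406, -0.0, -0.0]
contact_force: [0.3, 0.2, -0.7]
opening: 0.145
time: 36.45
eef_pos: [0.4908, 0.0776, 0.0363]
tcp_rot: [0.914, 0.405, -0.0, -0.0]
contact_force: [0.3, 0.2, -1.4]
opening: 0.143
```

```bash
python3 -m crank '-0.8 0.5 3 0 0 0; 0 0 3 0 0 0; 0 0 0 0 0 0; 0 0 0 0 0 0'; python3 -m crank '0 0 2 0 0 0; 0 0 2 0 0 0; 0 0 0 0 0 0; 0 0 0 0 0 0'
```

```text
time: 36.95
eef_pos: [0.491, 0.0767, 0.0314]
tcp_rot: [0.914, 0.406, -0.0, 0.0]
contact_force: [-2.2, 0.2, 5.7]
opening: 0.148
time: 37.45
eef_pos: [0.4914, 0.0767, 0.0312]
tcp_rot: [0.914, 0.406, -0.001, -0.0]
contact_force: [-11.7, 0.4, 27.2]
opening: 0.142
```

Red is home: z is .0312, against the .0314 expected. Next I release it and look.

```bash
python3 -m crank '0 0 -4 0 0 0; 0 0 0 0 0 0'; python3 -m crank '0 0 0 0 0 0; 0 0 0 0 0 0; 0 0 0 0 0 0' 0;  python3 -m crank '0 0 -40 0 0 0; 0 0 -40 0 0 0; 0 0 -40 0 0 0; 0 0 0 0 0 0; 0 0 0 0 0 0'
python3 - <<'E'
from fit import *
look('w23',.4887,.0782,137.7,zb=.021)
plan([.4658,-.1871,.15],92,half=False)
E
```

```text
time: 37.7
eef_pos: [0.4918, 0.0767, 0.0314]
tcp_rot: [0.914, 0.405, 0.001, 0.0]
contact_force: [0.4, 0.6, 6.3]
opening: 0.147
time: 38.08
eef_pos: [0.4903, 0.0766, 0.0297]
tcp_rot: [0.914, 0.405, -0.0, -0.0]
contact_force: [0.1, -0.1, -0.7]
opening: 0.498
time: 38.7
eef_pos: [0.49, 0.0767, 0.1494]
tcp_rot: [0.914, 0.405, -0.001, -0.0]
contact_force: [0.1, 0.8, 0.0]
opening: 0.498
fit [0.4904 0.0787] 139.1 -2.693734195232391
yaw 92 n 5 rot [-0.003  0.001 -0.771] q6 -0.88
'-42.3 31.9 -0.3 -0.001 0.000 -0.154; -46.7 25.0 -0.3 -0.001 0.000 -0.154; -50.0 17.6 -0.2 -0.001 0.000 -0.154; -52.1 9.7 -0.3 -0.001 0.000 -0.154; -53.0 1.6 -0.3 -0.001 0.000 -0.154'
```

View pics/w23f.png

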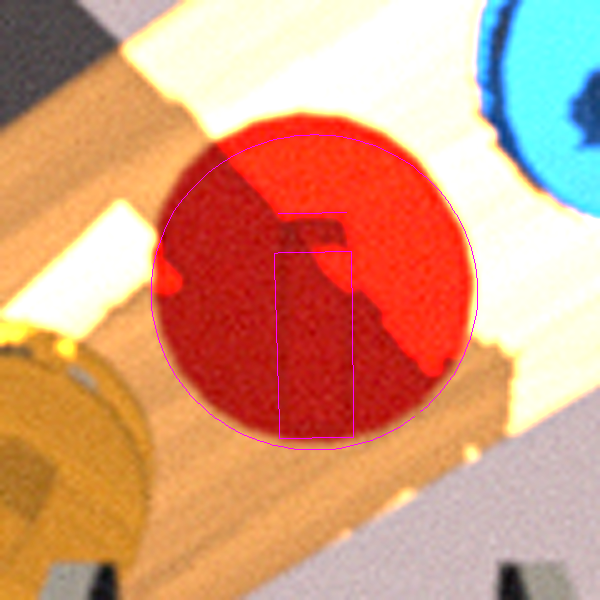

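View pics/w23.png

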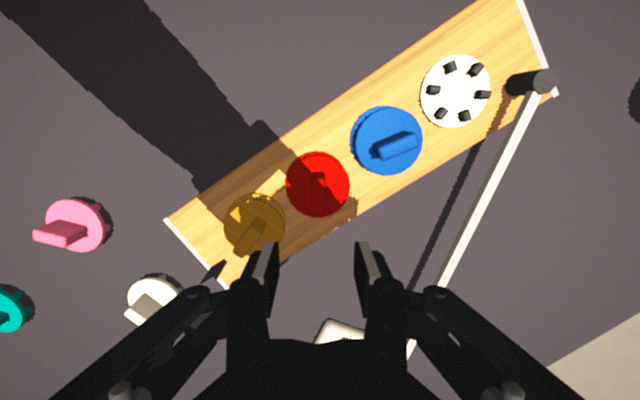

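```bash
python3 -m crank '-42 32 0 0 0 -0.154; -47 25 0 0 0 -0.154; -50 18 0 0 0 -0.154; -52 10 0 0 0 -0.154; -53 2 0 0 0 -0.154'; python3 -m crank '0 0 0 0 0 0; 0 0 0 0 0 0; 0 0 0 0 0 0' 0.2
python3 - <<'E'
from fit import *
v=look('w24',.4658,-.1871,3)
plan([v[0],v[1],.008],np.degrees(v[2])+90,half=False,n=4)
E
```

```text
time: 39.38
eef_pos: [0.4667, -0.1886, 0.1483]
tcp_rot: [0.693, 0.721, -0.0, -0.002]
contact_force: [1.1, -0.0, -0.3]
opening: 0.497
time: 39.75
eef_pos: [0.4678, -0.186, 0.1494]
tcp_rot: [0.695, 0.719, -0.0, -0.001]
contact_force: [0.3, 1.1, -0.4]
opening: 0.606
fit [ 0.4653 -0.1871] 35.6 -2.086367793083191
yaw 125.6 n 4 rot [-0.001 -0.001 -0.586] q6 -2.19
'-0.3 -0.6 35.4 -0.000 -0.000 -0.147; -0.2 -0.7 35.4 -0.000 -0.000 -0.147; -0.0 -0.7 35.4 -0.000 -0.000 -0.147; 0.1 -0.7 35.4 -0.000 -0.000 -0.147'
```

View pics/w24f.png

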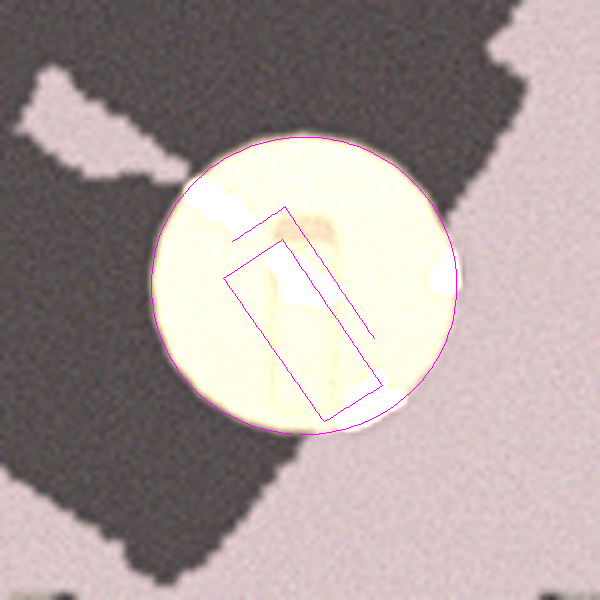

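```bash
python3 - <<'E'
from fit import *
plan([.4655,-.1871,.008],92,half=False,n=4)
E
```

```text
yaw 92 n 4 rot [-0.001 -0.001  0.001] q6 -2.19
'-0.3 -0.6 35.4 -0.000 -0.000 0.000; -0.3 -0.6 35.4 -0.000 -0.000 0.000; -0.2 -0.6 35.4 -0.000 -0.000 0.000; -0.2 -0.6 35.4 -0.000 -0.000 0.000'
```

```bash
python3 -m crank '0 -1 35 0 0 0; 0 -1 35 0 0 0; 0 -1 36 0 0 0; 0 -1 36 0 0 0; 0 0 0 0 0 0'; python3 -m crank '0 0 0 0 0 0; 0 0 0 0 0 0; 0 0 0 0 0 0; 0 0 0 0 0 0; 0 0 0 0 0 0' -1 60;  python3 -m crank '0 0 -40 0 0 0; 0 0 -40 0 0 0; 0 0 -30 0 0 0; 0 0 0 0 0 0; 0 0 0 0 0 0'
python3 - <<'E'
from fit import *
inhand('w25',.010)
plan([.5131,.2452,.12],103.6,half=False)
E
```

```text
time: 40.42
eef_pos: [0.4618, -0.185, 0.0056]
tcp_rot: [0.694, 0.72, -0.001, -0.004]
contact_force: [-0.3, 0.4, 0.4]
opening: 0.602
time: 41.05
eef_pos: [0.4656, -0.1883, 0.0102]
tcp_rot: [0.695, 0.719, 0.001, 0.002]
contact_force: [-0.0, 1.8, 6.0]
opening: 0.144
time: 41.68
eef_pos: [0.4631, -0.1871, 0.1167]
tcp_rot: [0.695, 0.719, -0.0, -0.001]
contact_force: [-0.0, -0.2, -2.0]
opening: 0.144
knob [ 0.4618 -0.1871] rel tool mm [ 0.  -1.2] yaw err -0.9 yaw 181.1 -2.0324488738924265
yaw 103.6 n 8 rot [-0.003 -0.002 -0.203] q6 -2.19
'53.8 8.1 -0.4 -0.000 -0.000 -0.025; 53.5 9.5 -0.4 -0.000 -0.000 -0.025; 53.3 10.8 -0.4 -0.000 -0.000 -0.025; 53.0 12.2 -0.4 -0.000 -0.000 -0.025; 52.7 13.5 -0.4 -0.000 -0.000 -0.025'
'52.3 14.9 -0.5 -0.000 -0.000 -0.025; 51.9 16.2 -0.5 -0.000 -0.000 -0.025; 51.5 17.5 -0.5 -0.000 -0.000 -0.025'
```

View pics/w25f.png

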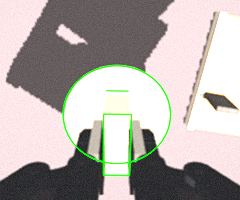

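```bash
python3 -m crank '54 8 -1 0 0 -0.025; 53.5 9.5 -1 0 0 -0.025; 53 11 -1 0 0 -0.025; 53 12 0 0 0 -0.025; 53 13.5 0 0 0 -0.025'; python3 -m crank '52 15 0 0 0 -0.025; 52 16 0 0 0 -0.025; 51 18 0 0 0 -0.025; 0 0 0 0 0 0; 0 0 0 0 0 0';python3 -m crank '0 0 0 0 0 0; 0 0 0 0 0 0'
python3 - <<'E'
from fit import *
inhand('w26',.010)
plan([.5136,.2453,.055],103.6,half=False,n=2)
E
```

```text
time: 42.35
eef_pos: [0.4942, 0.0843, 0.1192]
tcp_rot: [0.648, 0.761, -0.001, -0.001]
contact_force: [-0.4, -0.4, -1.7]
opening: 0.146
time: 42.98
eef_pos: [0.514, 0.2436, 0.1191]
tcp_rot: [0.619, 0.785, -0.002, -0.001]
contact_force: [0.1, -0.1, -1.8]
opening: 0.149
time: 43.22
eef_pos: [0.5153, 0.2429, 0.1211]
tcp_rot: [0.62, 0.784, -0.0, -0.0]
contact_force: [-0.4, 0.9, -1.7]
opening: 0.147
knob [0.5156 0.2429] rel tool mm [-0.1  0.2] yaw err -0.6 yaw 192.7 -2.048042540848255
yaw 103.6 n 2 rot [-0.     0.    -0.005] q6 -1.54
'1.3 -0.6 33.1 -0.000 0.000 -0.002; 1.3 -0.6 33.1 -0.000 0.000 -0.002'
```

View pics/w26.png

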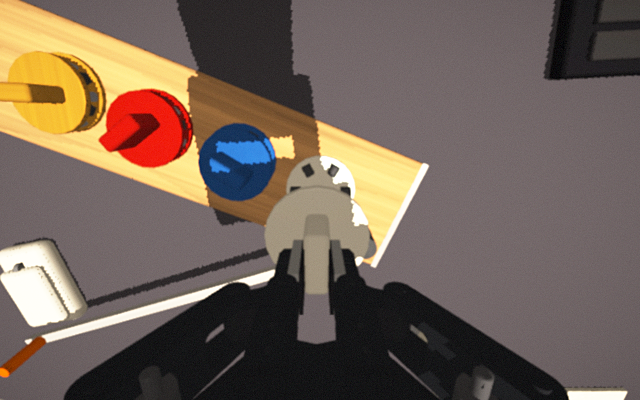

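```bash
python3 -m crank '1 -1 33 0 0 -0.002; 1 -0.5 33 0 0 -0.002; 0 0 0 0 0 0; 0 0 0 0 0 0; 0 0 0 0 0 0'; python3 -m crank '0 0 6 0 0 0; 0 0 5 0 0 0; 0 0 0 0 0 0; 0 0 0 0 0 0'; python3 -m crank '0 0 4 0 0 0; 0 0 4 0 0 0; 0 0 0 0 0 0; 0 0 0 0 0 0'
```

```text
time: 43.9
eef_pos: [0.515, 0.2459, 0.0574]
tcp_rot: [0.618, 0.786, 0.002, 0.001]
contact_force: [0.1, -0.1, -1.2]
opening: 0.145
time: 44.4
eef_pos: [0.5133, 0.2456, 0.0442]
tcp_rot: [0.618, 0.786, -0.0, -0.0]
contact_force: [0.3, -0.1, -1.5]
opening: 0.147
time: 44.9
eef_pos: [0.5134, 0.2456, 0.0363]
tcp_rot: [0.618, 0.786, -0.0, -0.0]
contact_force: [-0.1, -0.2, -1.7]
opening: 0.148
```

```bash
python3 -m crank '0 0 3 0 0 0; 0 0 3 0 0 0; 0 0 0 0 0 0; 0 0 0 0 0 0'; python3 -m crank '0 0 2 0 0 0; 0 0 2 0 0 0; 0 0 0 0 0 0; 0 0 0 0 0 0'
```

```text
time: 45.4
eef_pos: [0.5137, 0.2458, 0.0313]
tcp_rot: [0.618, 0.786, 0.0, 0.0]
contact_force: [-2.8, -0.2, 5.1]
opening: 0.147
time: 45.9
eef_pos: [0.5139, 0.246, 0.0311]
tcp_rot: [0.618, 0.786, -0.001, -0.0]
contact_force: [-11.2, -2.3, 23.4]
opening: 0.144
```

```bash
python3 -m crank '0 0 -4 0 0 0; 0 0 0 0 0 0'; python3 -m crank '0 0 0 0 0 0; 0 0 0 0 0 0; 0 0 0 0 0 0' 0;  python3 -m crank '0 0 -50 0 0 0; 0 0 -50 0 0 0; 0 0 -50 0 0 0; 0 0 0 0 0 0; 0 0 0 0 0 0'
python3 - <<'E'
from fit import *
print(readout.get_state()['eef_pos'])
plan([.56,.10,.17],82,half=False)
E
```

```text
time: 46.15
eef_pos: [0.5142, 0.246, 0.0313]
tcp_rot: [0.618, 0.786, 0.001, 0.001]
contact_force: [-1.2, 1.1, 6.2]
opening: 0.146
time: 46.52
eef_pos: [0.5131, 0.2454, 0.0296]
tcp_rot: [0.618, 0.786, -0.0, -0.0]
contact_force: [-0.1, 1.1, -0.6]
opening: 0.496
time: 47.15
eef_pos: [0.5129, 0.2455, 0.1796]
tcp_rot: [0.618, 0.786, -0.0, -0.0]
contact_force: [0.2, -0.0, 0.8]
opening: 0.499
[0.51293642 0.2454533  0.17958141]
yaw 82 n 3 rot [-0.001  0.     0.378] q6 -1.54
'-50.8 3.8 3.2 -0.000 0.000 0.126; -49.9 10.2 3.2 -0.000 0.000 0.126; -48.3 16.4 3.2 -0.000 0.000 0.126'
```

```bash
python3 -m crank '-51 4 3 0 0 0.126; -50 10 3 0 0 0.126; -48 16 3 0 0 0.126; 0 0 0 0 0 0; 0 0 0 0 0 0' -1; python3 -m crank '0 0 0 0 0 0; 0 0 0 0 0 0'
python3 - <<'E'
from fit import *
im,E=shot('wrist','w27');im=cv2.imread('pics/w27.png')
M=np.load('mounts.npy')
for m,y,n in zip(M,(100,138,71,14),('brass','red','blue','white')):
    v,s=fitknob(im,E,m[0],m[1],zb=.021,yaws=np.radians(y+np.arange(-6,7,2)),rng=(-.004,-.002,0,.002,.004));print(n,(v[:2]-m[:2]).round(4),np.degrees(v[2]).round(1),s)
    drawknob(im,v,.021,E)
cv2.imwrite('pics/w27f.png',im)
E
```

```text
time: 47.78
eef_pos: [0.559, 0.1004, 0.1694]
tcp_rot: [0.755, 0.656, -0.001, -0.001]
contact_force: [-0.0, 0.7, -0.2]
opening: -0.001
time: 48.02
eef_pos: [0.5598, 0.1013, 0.1711]
tcp_rot: [0.754, 0.657, -0.0, -0.0]
contact_force: [-0.4, -1.0, -0.8]
opening: 0.002
brass [0.0015 0.0028] 102.6 -2.183414322137833
red [0.0015 0.0015] 138.6 -2.2852871012687683
blue [ 0.002  -0.0005] 75.0 -2.987557653784752
white [0.001  0.0008] 16.3 -2.697301753759384
```

View pics/w27f.png

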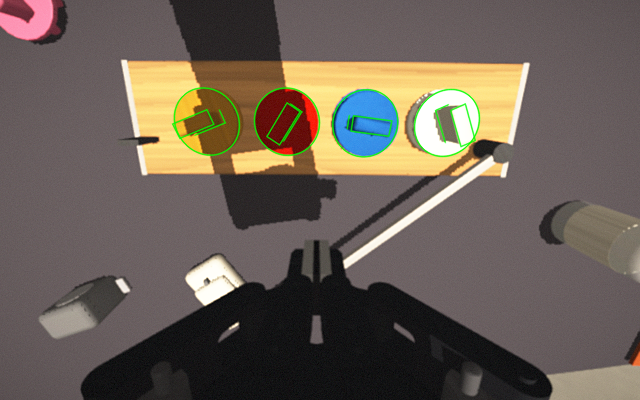

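```bash
python3 - <<'E'
from fit import *
shot('scene','s28');shot('side','d28')
h=np.array([.550,.2986]);a=np.radians(-8.2);bx=np.array([np.cos(a),np.sin(a)]);by=np.array([-np.sin(a),np.cos(a)])
for c,n in (('scene','s28'),('side','d28')):
    im=cv2.imread(f'pics/{n}.png')
    P=lambda th:h+.37*(bx*np.sin(th)-by*np.cos(th))
    c0=proj(c,[*P(.68),.074]);o=(c0-40).astype(int)
    z=cv2.resize(im[o[1]:o[1]+80,o[0]:o[0]+80],None,fx=7,fy=7,interpolation=cv2.INTER_CUBIC)
    for th,col in ((.64,(0,255,0)),(.68,(0,255,255)),(.72,(255,0,0))):
        q=[(proj(c,[*P(th),zz])-o+.5)*7 for zz in (.0535,.095)];cv2.line(z,tuple(int(v) for v in q[0]),tuple(int(v) for v in q[1]),col,1);print(th,P(th).round(4))
    cv2.imwrite(f'pics/{n}z.png',z)
E
```

```text
0.64 [ 0.7264 -0.0267]
0.68 [ 0.7392 -0.0193]
0.72 [ 0.7518 -0.0115]
0.64 [ 0.7264 -0.0267]
0.68 [ 0.7392 -0.0193]
0.72 [ 0.7518 -0.0115]
```

View pics/s28z.png

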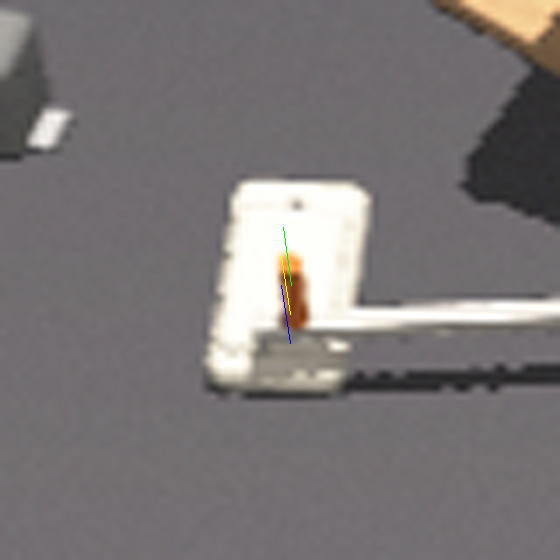

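View pics/d28z.png

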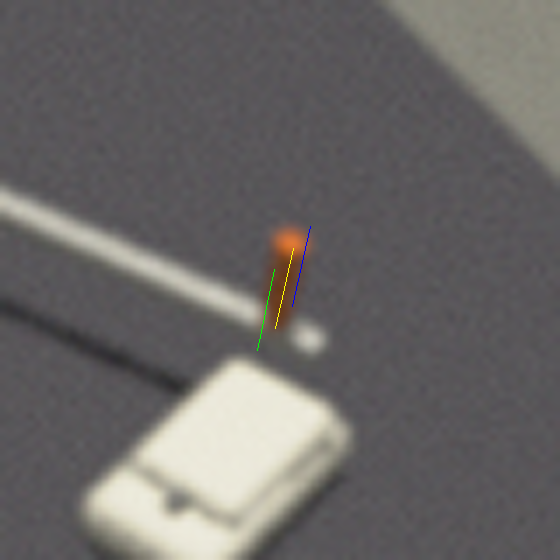

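View pics/d28.png

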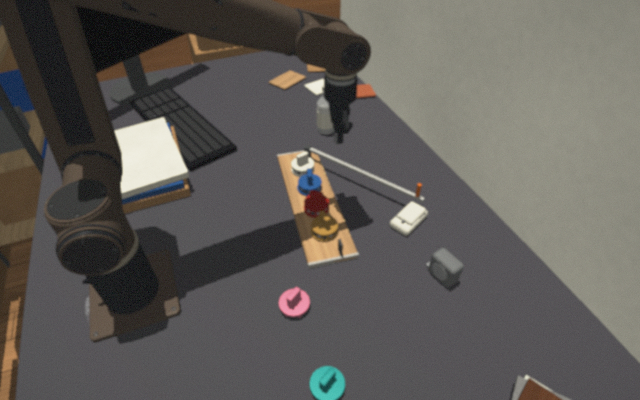

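```bash
python3 - <<'E'
from fit import *
plan([.785,-.022,.165],82,half=False)
E
```

```text
yaw 82 n 5 rot [ 0.    -0.     0.001] q6 -1.43
'-18.1 48.0 1.3 0.000 -0.000 0.000; -18.1 48.0 1.3 0.000 -0.000 0.000; -18.1 48.0 1.3 0.000 -0.000 0.000; -18.1 48.0 1.3 0.000 -0.000 0.000; -18.1 48.0 1.3 0.000 -0.000 0.000'
```

```bash
python3 -m crank '-18 48 1 0 0 0; -18 48 1 0 0 0; -18 48 1 0 0 0; -18 48 1 0 0 0; -18 48 1 0 0 0' -1; python3 -m crank '0 0 40 0 0 0; 0 0 40 0 0 0; 0 0 40 0 0 0; 0 0 0 0 0 0; 0 0 0 0 0 0'
python3 - <<'E'
from fit import *
shot('wrist','w29')
s=readout.get_state();p=s['eef_pos'];Rc=R.from_quat(s['tcp_rot']);print(p)
h=np.array([.550,.2986]);a=np.radians(-8.2);bx=np.array([np.cos(a),np.sin(a)]);by=np.array([-np.sin(a),np.cos(a)])
prev=p
for th in (.69,.62,.55,.48,.41,.34,.27,.20,.13,.08,.04,.0):
    q=h+.37*(bx*np.sin(th)-by*np.cos(th))+.017*bx;q=np.array([*q,.045])
    print(th,q.round(3),(Rc.inv().apply(q-prev)*1000).round(1));prev=q
E
```

```text
time: 48.8
eef_pos: [0.7867, -0.0228, 0.1663]
tcp_rot: [0.755, 0.656, 0.0, 0.0]
contact_force: [0.5, -0.2, 0.6]
opening: -0.002
time: 49.42
eef_pos: [0.7864, -0.0223, 0.0482]
tcp_rot: [0.755, 0.656, 0.001, 0.001]
contact_force: [0.7, 0.1, 1.7]
opening: 0.002
[ 0.78713252 -0.02245416  0.04952674]
0.69 [ 0.759 -0.02   0.045] [ -1.3 -28.    4.4]
0.62 [ 0.737 -0.033  0.045] [-15.7 -20.6  -0.1]
0.55 [ 0.713 -0.044  0.045] [-14.2 -21.6  -0.1]
0.48 [ 0.689 -0.053  0.045] [-12.7 -22.6  -0.1]
0.41 [ 0.664 -0.061  0.045] [-11.1 -23.4  -0.1]
0.34 [ 0.639 -0.067  0.045] [ -9.4 -24.1  -0.1]
0.27 [ 0.614 -0.071  0.045] [ -7.7 -24.7  -0.1]
0.2 [ 0.588 -0.073  0.045] [ -5.9 -25.2  -0.1]
0.13 [ 0.562 -0.074  0.045] [ -4.2 -25.6  -0.1]
0.08 [ 0.543 -0.073  0.045] [ -1.9 -18.4  -0.1]
0.04 [ 0.529 -0.072  0.045] [ -0.8 -14.8  -0.1]
0.0 [ 0.514 -0.07   0.045] [ -0.2 -14.8  -0.1]
```

View pics/w29.png

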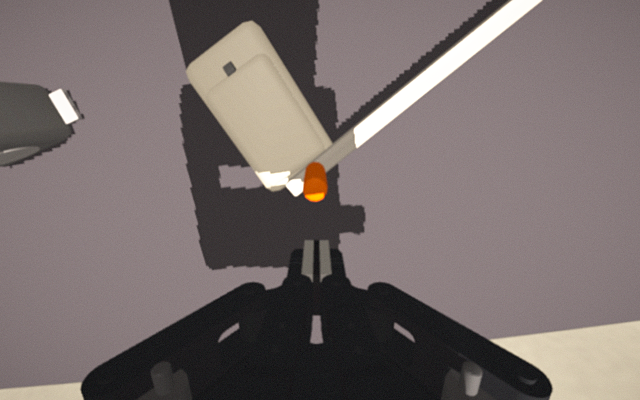

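```bash
python3 -m crank '-1 -14 4 0 0 0; 0 -14 0 0 0 0; -8 -10 0 0 0 0; -8 -10 0 0 0 0; -7 -11 0 0 0 0'; python3 -m crank '-7 -11 0 0 0 0; -6 -11 0 0 0 0; -6 -11 0 0 0 0; -6 -12 0 0 0 0; -5 -12 0 0 0 0'
python3 - <<'E'
from fit import *
shot('wrist','w30')
E
```

```text
time: 50.1
eef_pos: [0.7239, -0.039, 0.0437]
tcp_rot: [0.755, 0.656, 0.001, 0.001]
contact_force: [1.1, -0.8, 1.4]
opening: -0.003
time: 50.72
eef_pos: [0.6619, -0.0599, 0.0422]
tcp_rot: [0.755, 0.656, -0.0, -0.0]
contact_force: [0.7, -1.3, -0.2]
opening: 0.005
```

View pics/w30.png

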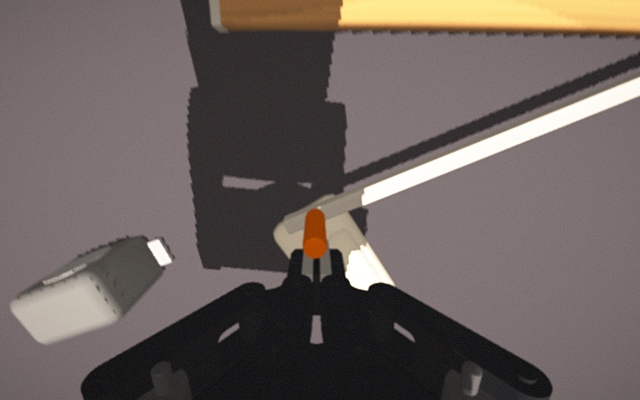

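The pin is in contact, centred on the fingers, and moving with them. I'll keep following the arc.

```bash
python3 -m crank '-5 -12 0 0 0 0; -5 -12 0 0 0 0; -4 -12 0 0 0 0; -4 -12 0 0 0 0; -4 -12 0 0 0 0'; python3 -m crank '-3 -13 0 0 0 0; -3 -13 0 0 0 0; -2 -12 0 0 0 0; -2 -12 0 0 0 0; -1 -8 0 0 0 0'
python3 - <<'E'
from fit import *
shot('wrist','w31')
s=readout.get_state();p=s['eef_pos'];Rc=R.from_quat(s['tcp_rot']);print((Rc.inv().apply(np.array([.514,-.07,p[2]])-p)*1000).round(1))
E
```

```text
time: 51.4
eef_pos: [0.5996, -0.0732, 0.0424]
tcp_rot: [0.755, 0.656, 0.0, -0.0]
contact_force: [0.1, 1.2, -1.0]
opening: 0.001
time: 52.02
eef_pos: [0.5406, -0.0759, 0.0423]
tcp_rot: [0.755, 0.656, -0.0, -0.0]
contact_force: [0.8, 0.6, 0.3]
opening: 0.004
[  2.1 -26.3   0. ]
```

View pics/w31.png

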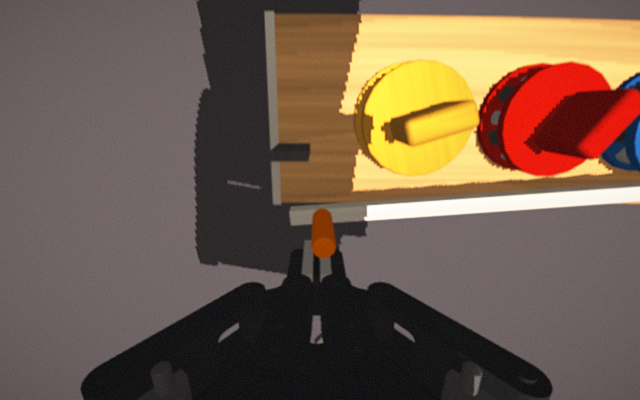

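```bash
python3 -m crank '1 -6 0 0 0 0; 1 -6 0 0 0 0; 0 -6 0 0 0 0; 0 0 0 0 0 0'; python3 -m crank '0 -3 0 0 0 0; 0 -3 0 0 0 0; 0 0 0 0 0 0';python3 -m crank '0 -2 0 0 0 0; 0 0 0 0 0 0; 0 0 0 0 0 0'
```

```text
time: 52.58
eef_pos: [0.5233, -0.0711, 0.0421]
tcp_rot: [0.755, 0.656, -0.0, -0.0]
contact_force: [0.3, 0.2, -1.1]
opening: -0.002
time: 52.95
eef_pos: [0.5176, -0.0704, 0.0422]
tcp_rot: [0.755, 0.656, -0.0, -0.0]
contact_force: [0.6, -0.0, 0.2]
opening: -0.004
time: 53.32
eef_pos: [0.5159, -0.0703, 0.0423]
tcp_rot: [0.755, 0.656, -0.0, -0.0]
contact_force: [-0.7, 0.1, 0.5]
opening: 0.001
```

```bash
python3 -m crank '0 -2 0 0 0 0; 0 0 0 0 0 0; 0 0 0 0 0 0'; python3 -m crank '0 -2 0 0 0 0; 0 0 0 0 0 0; 0 0 0 0 0 0';python3 -m crank '0 -2 0 0 0 0; 0 0 0 0 0 0; 0 0 0 0 0 0'
python3 - <<'E'
from fit import *
shot('wrist','w32')
E
```

```text
time: 53.7
eef_pos: [0.5139, -0.07, 0.0423]
tcp_rot: [0.755, 0.656, -0.0, -0.0]
contact_force: [-0.3, 0.7, 0.2]
opening: 0.003
time: 54.08
eef_pos: [0.513, -0.0699, 0.0425]
tcp_rot: [0.755, 0.656, 0.001, 0.001]
contact_force: [4.4, -1.1, -3.0]
opening: 0.002
time: 54.45
eef_pos: [0.5131, -0.07, 0.0427]
tcp_rot: [0.755, 0.656, 0.003, 0.003]
contact_force: [11.5, -0.0, -7.7]
opening: 0.002
```

View pics/w32.png

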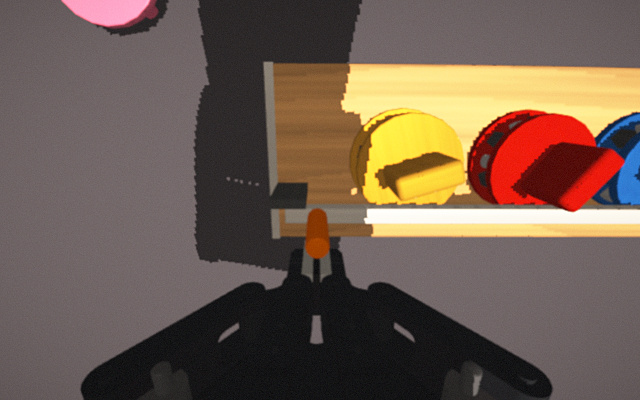

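```bash
python3 -m crank '0 3 0 0 0 0; 0 10 0 0 0 0; 0 25 0 0 0 0; 0 25 -30 0 0 0; 0 0 -50 0 0 0'; python3 -m crank '40 0 -50 0 0 0; 40 0 -30 0 0 0; 40 -10 -10 0 0 0; 0 0 0 0 0 0; 0 0 0 0 0 0'; python3 -m crank '0 0 0 0 0 0; 0 0 0 0 0 0'
python3 - <<'E'
from fit import *
print(readout.get_state()['eef_pos'],readout.get_state()['contact_force'])
im,E=shot('wrist','w33');im=cv2.imread('pics/w33.png')
M=np.load('mounts.npy')
for m,y,n in zip(M,(100,138,71,14),('brass','red','blue','white')):
    v,s=fitknob(im,E,m[0],m[1],zb=.021,yaws=np.radians(y+np.arange(-6,7,2)),rng=(-.004,-.002,0,.002,.004));print(n,(v[:2]-m[:2]).round(4),np.degrees(v[2]).round(1),s)
h=np.array([.550,.2986]);a=np.radians(-8.2);bx=np.array([np.cos(a),np.sin(a)]);by=np.array([-np.sin(a),np.cos(a)])
for th,col in ((0,(255,0,0)),(.04,(0,255,0))):
    for s in (-.005,.005):
        d=bx*np.sin(th)-by*np.cos(th);nn=np.array([-d[1],d[0]])
        q=[proj('wrist',[*(h+r*d+s*nn),.0535],E) for r in (0,.2,.4)];cv2.polylines(im,[np.round(np.array(q)).astype(int)],False,col,1)
cv2.imwrite('pics/w33f.png',im)
shot('side','d33');shot('scene','s33')
a=cv2.imread('pics/d33.png')[130:280,250:400];cv2.imwrite('pics/d33z.png',cv2.resize(a,None,fx=4,fy=4,interpolation=cv2.INTER_CUBIC))
E
```

```text
time: 55.12
eef_pos: [0.5718, -0.0781, 0.121]
tcp_rot: [0.755, 0.656, -0.002, -0.003]
contact_force: [0.5, 0.3, 0.1]
opening: 0.003
time: 55.75
eef_pos: [0.5787, 0.0407, 0.2104]
tcp_rot: [0.755, 0.656, -0.001, -0.0]
contact_force: [0.7, -0.1, 0.3]
opening: 0.004
time: 56.0
eef_pos: [0.5789, 0.0401, 0.2104]
tcp_rot: [0.755, 0.655, -0.001, -0.0]
contact_force: [-0.6, -0.7, -0.3]
opening: -0.002
[0.57890765 0.04006747 0.21041117] [-0.62122947 -0.67725825 -0.28878075]
brass [0.002  0.0015] 95.7 -1.7852544581890106
red [ 0.0023 -0.0015] 138.3 -2.8806771242618563
blue [0.003  0.0003] 78.1 -3.00957649230957
white [0.0015 0.    ] 14.0 -2.5091775631904603
```

View pics/w33f.png

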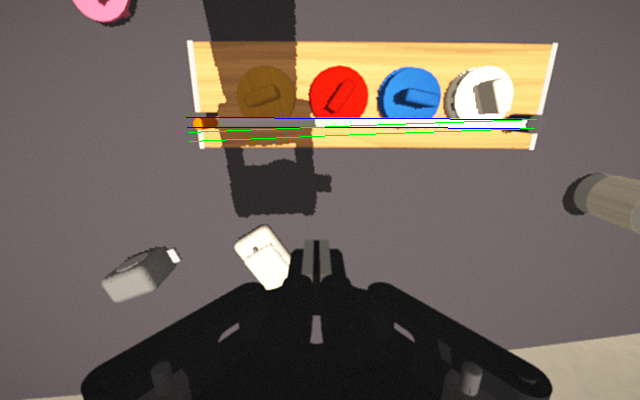

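View pics/d33z.png

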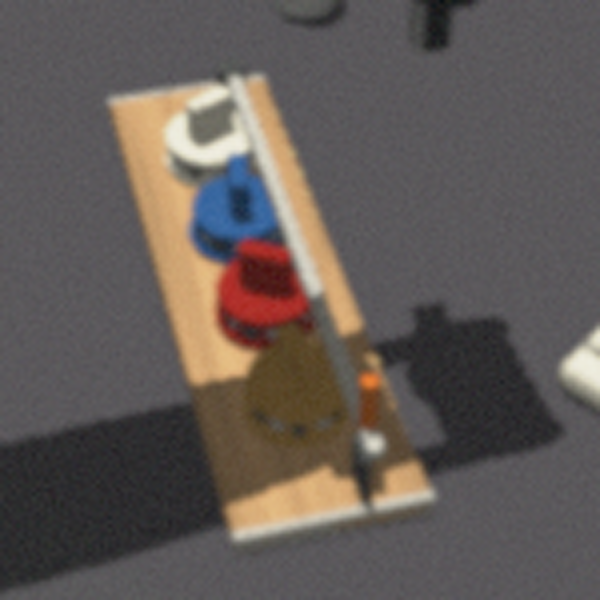

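```bash
python3 -c "
from plant import ctrl
print(ctrl.sign_off())"
```

```text
the job is handed in; nothing more can be done
None
```

The job is handed in at about 56 s of the 210 s allowed; the interface gave no verdict.

**What I did:**
- I gripped the bar's pin instead of only pushing it, and swung the bar open to about 0.69 rad (40 degrees).
- I fitted blue, brass, red and white on the mounts of their colour and pressed each until it stopped at seat height, with the wrist force rising to 22–38 N.
- I pushed the bar shut with closed fingers until it stopped, at about 11 N.

**Last checks:**
- **Bar:** the final wrist picture shows it on the line predicted for 0 rad, against its stop and over all four flanges.
- **Knobs:** the final fits put them within about 1.5–3 mm of their seats sideways, inside the 5 mm limit. These fits carry a bias of 1–2 mm. Seat height came from the press depth, which matched to within 0.5 mm.
- **Bystanders:** I never touched the mouse, tape measure or bottle, and they looked unmoved in the pictures.

**What disagreed or failed:**
- The fingertips sit about 20 mm behind the reported TCP, so my first two attempts to grip the blue knob closed near its top and missed. I corrected the height and the third grasp held.
- The yaw fits were unreliable where the gripper's shadow fell, mainly on brass and white. There I judged the yaw from the picture instead.

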